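# One walnut in each dish with the single-nut scoop

## Task

Put one of the walnuts from the steel pan into each of the two glass dishes, using the scoop: pick each one up in the scoop's pocket, carry it over and tip it gently into its dish from just above, one at a time. The husks stain, so the gripper must not touch the walnuts; the third walnut stays in the pan, and the bottle, slide box and dust cap stay where they are. When both dishes are filled, stand the scoop back upright on its round mat and let go.

Things in the scene. Friction and masses are not known exactly. Their poses are not given: they have to be found in the camera images.
- walnut0: One of three walnuts in the husk: a rough-looking brown-green ball 56 mm in diameter, about 60 g, that rolls easily; origin at the centre of the ball. The three are alike and lie side by side in the pan, in front of its far long wall, about 80 mm apart.
- walnut1: One of three walnuts in the husk: a rough-looking brown-green ball 56 mm in diameter, about 60 g, that rolls easily; origin at the centre of the ball. The three are alike and lie side by side in the pan, in front of its far long wall, about 80 mm apart.
- walnut2: One of three walnuts in the husk: a rough-looking brown-green ball 56 mm in diameter, about 60 g, that rolls easily; origin at the centre of the ball. The three are alike and lie side by side in the pan, in front of its far long wall, about 80 mm apart.
- pan: Fixed shallow steel dissecting pan, long side along y. Flat inner floor 180 mm (x) by 250 mm (y), 3 mm above the bench. All walls flare outwards, 70 degrees from level, to a rolled rim 41 mm above the bench, 216 by 286 mm outside. Origin on the bench under its centre; +x to the long wall far from the robot, near which the walnuts lie.
- scoop: Loose flat-bottomed metal scoop with cranked black handle, 187 mm long, 140 g; stands on its underside. Origin on the underside below the centre of the floor's hole; x to the lip (edge at x = 22 mm), z up. Pocket 64 mm wide, 54 mm long inside, open front, thin bevelled lip; cheeks 20 mm, back wall 26 mm high; outside back at x = -34 mm, width 68 mm.
- scoop_grip (a point): The place to hold the scoop: on the handle's axis close to the neck, x = -85, z = 68 mm in the scoop's frame, axes alike. The handle is a straight level bar 18 mm wide (y), 20 mm high, from x = -52 to -165 mm; ahead of it a neck slopes down to the pocket's back wall.
- scoop_seat (a point): Centre of a walnut that sits in the pocket: x = 0, z = 29 mm in the scoop's frame, axes alike. The pocket's floor is 3 mm thick with a round 19 mm hole in which the walnut settles 1.6 mm deep; it stays put up to about 18 degrees of tilt and rolls out over the lip from about 25 degrees nose-down. Slid along the pan's floor, the lip slips under a walnut that is backed by a wall.
- mat: Round cork mat 150 mm in diameter and 4 mm thick, fixed to the bench, on which the scoop's pocket stands at the start; origin at the centre of its underside.
- dish0: One of two alike loose clear-glass dishes, round and straight-sided, 120 mm outside diameter, 45 mm high, wall 3 mm, floor 4 mm, 250 g, empty at the start; origin at the centre of its underside, z up.
- dish1: One of two alike loose clear-glass dishes, round and straight-sided, 120 mm outside diameter, 45 mm high, wall 3 mm, floor 4 mm, 250 g, empty at the start; origin at the centre of its underside, z up.
- bottle: Bystander: brown glass bottle with a black cap, 60 mm in diameter, 140 mm tall; origin at the centre of its underside.
- slidebox: Bystander: closed grey slide box, 94 by 174 by 37 mm; origin at the centre of its underside.
- dustcap: Bystander: round black microscope dust cap, 68 mm in diameter, 18 mm high; origin at the centre of its underside.
Not all that is in view belongs to the job. Leave any pink look-alike of the dish0 alone.

How it is judged:
By the outcome, as a careful person would: the job done as asked, in the order asked, and still so for the second after the job is handed in, with the robot touching nothing.
It also fails if it takes over 72 s, if anything falls off the work surface, if the arm or the gripper's body presses on something with over 40 N, if the wrist force passes 120 N, or if a joint passes its speed limit or range.

## Robot

A 7-joint arm with a two-finger parallel gripper is mounted at the origin on the work surface. World frame = base frame: x ahead of the robot, y to its left, z up, the work surface at z = 0. Lengths are in mm, angles in degrees, forces in N, time in s.
With the tool pointing down it reaches from about 400 to 850 mm from the base axis. Payload 4.4 kg.
Tool frame: the origin (TCP) lies at the very end of the fingers, on their centre line; the grasp point (between the pads) lies 19 mm behind it; z points along the fingers, y is the direction in which the jaws open and shut (so a half turn about z gives the same grasp; the last joint's range is limited). The gripper opens to 94 mm and grips with 3 to 60 N. Pads are 16 mm wide; open, the fingers measure 119 mm over their backs; the gripper's body (75 mm by 177 mm) begins 78 mm behind the grasp point.
Start: joints at [-73.499, 36.005, 2.206, 86.941, -1.547, 57.084, -1.146], TCP at [225.178, 609.765, 205.478] pointing down, gripper open.
Joint ranges: [-175.42, 175.42], [-21.48, 121.26], [-71.46, 75.88], [10.55, 141.38], [-63.04, 243.04], [13.31, 113.54], [-168.57, 168.57]. Speed limits (degrees/s): [147.25, 147.25, 180, 180, 180, 180, 180].

## Interface

Orientations are given as [roll, pitch, yaw] about the fixed x, y, z axes, in that order (R = Rz(yaw) Ry(pitch) Rx(roll)).
In Python, from bench import ctrl gives the robot as it stands.
- The arm moves only by the tool jog_arm, never from a script. Its argument "series" is a list of rows, each an object of numbers: "jaw": the closure, from 0 (fully open) to 1 (shut); "dx", "dy", "dz": the shift along the tool's x, y, z in cm; "wx", "wy", "wz": the turn, a rotation vector about the tool's x, y, z in degrees. In form: [{"jaw": .., "dx": .., "dy": .., "dz": .., "wx": .., "wy": .., "wz": ..}, ...]. A call has 1 to 20 rows; each row shifts and turns the pose as measured when the row begins, along the tool's axes as they then stand; what a row does not reach is not made up. A row lasts 1/8 s, in which the tool goes at most 62.5 mm and 10.7 degrees, less where a joint would pass 70% of its speed; a pose out of reach is approached as far as the arm can. A call is refused whole if a number of a shift passes 6.25 or a number of a turn 10.7, either way. A call with a gripper value outside its range is refused whole. The fingers move at their own pace and stop on an object; "grip_force" is the grip in N (left out, the last holds). Time passes only in rows, so rows that do not move let the fingers close. It gives the time, the measured TCP pose, the force and the opening at its end, in the units of the state.
- ctrl.state(): the state, without advancing time (a new reading comes with each control period).
- ctrl.snapshot(name): name is "scene" or "top"; returns the picture (384x512x3 uint8, red, green, blue); there is no depth.
- ctrl.camera_info(name): a dict with "mtx" (3x3 intrinsics, pixels), "dist" ([k1, k2, p1, p2, k3] as OpenCV has them; the pictures are not rectified), "world_to_cam" (4x4, takes a point from world to camera coordinates). Camera axes: x right, y up, looking along -z (the intrinsics and any distortion apply to the point x, -y, -z); pixel columns grow to the right and rows downward; lengths in mm; the calibration is good to about 2 mm. A picture is of the moment at which its call begins. camera_info takes no time and is no camera call.
- ctrl.close_job(): hands the job in, once; it reports no verdict.
The state is a dict: "time": time; "joint_positions": joint angles; "joint_vel": joint speeds; "joint_torque": joint torques, N m; "tcp_pos": TCP position; "eef_rot": TCP orientation; "force": force on the tool from outside, world axes, zero at the start; "torque": the same for the moment, N m; "grip_width": finger opening in mm.
Only numpy, scipy, OpenCV 4.12 (cv2) and the standard library are available. Lean on these libraries where they do the work, as an engineer would, in place of code of your own. Each camera call takes 0.05 s, during which the arm holds its last target.

## Working session

There is one attempt and no reset: what is moved stays moved. The work goes in short steps, Python scripts to look and compute and a tool call to move; the robot and the scene stay as the last step left them, time stands still between calls to the robot, and variables do not carry over. Pictures are saved under pics/ and viewed, and the job is handed in when it is done.

Besides the shell and the picture viewer there is one more tool, called after "Call:" in YAML: its name, and indented under it one key for each argument. jog_arm: Moves the arm, as the interface text tells. Its arguments: {"type":"object","properties":{"series":{"type":"array","items":{"type":"object","properties":{"jaw":{"type":"number"},"dx":{"type":"number"},"dy":{"type":"number"},"dz":{"type":"number"},"wx":{"type":"number"},"wy":{"type":"number"},"wz":{"type":"number"}}}},"grip_force":{"type":"number"}},"required":["series"]}

```bash
mkdir -p pics; ls; python3 - <<'E'
from bench import ctrl
import cv2,numpy as np
for n in("scene","top"):
    im=ctrl.snapshot(n); cv2.imwrite(f"pics/{n}0.png",im[...,::-1])
    c=ctrl.camera_info(n); print(n,np.round(c["mtx"],1).tolist(),c["dist"],np.round(c["world_to_cam"],3).tolist())
print(ctrl.state())
E
```

```text
pics
scene [[360.9, 0.0, 251.4], [0.0, 360.9, 195.6], [0.0, 0.0, 1.0]] [-0.0102864  0.         0.         0.         0.       ] [[-0.307, 0.952, 0.012, 107.841], [-0.627, -0.212, 0.749, 300.14], [0.716, 0.222, 0.662, -1603.961], [0.0, 0.0, 0.0, 1.0]]
top [[381.4, 0.0, 248.8], [0.0, 381.4, 187.0], [0.0, 0.0, 1.0]] [-0.00928867  0.          0.          0.          0.        ] [[0.013, -1.0, -0.021, 70.292], [0.988, 0.01, 0.151, -559.012], [-0.151, -0.022, 0.988, -1114.836], [0.0, 0.0, 0.0, 1.0]]
{'time': 0.1, 'joint_positions': array([-73.50004427,  36.05332454,   2.20202718,  86.9864454 ,
        -1.54738682,  57.08324018,  -1.14667032]), 'joint_vel': array([ 0.1264277 , -0.05342987, -0.06685014, -0.23957196,  0.03448888,
       -0.06193042, -0.03119761]), 'joint_torque': array([ 3.49139184e-03, -5.50788832e+01,  1.14735894e+00, -1.87114781e+01,
       -5.21771936e-02,  1.92361395e-02,  3.39627923e-05]), 'tcp_pos': array([224.95576933, 609.23393452, 204.67049285]), 'eef_rot': array([-1.79906631e+02,  8.40814385e-05,  1.59729660e+02]), 'force': array([ 0.49890197,  0.06524589, -0.72459435]), 'torque': array([ 0.02230997,  0.01014781, -0.01488892]), 'grip_width': 93.99229361885614}
```

View pics/scene0.png

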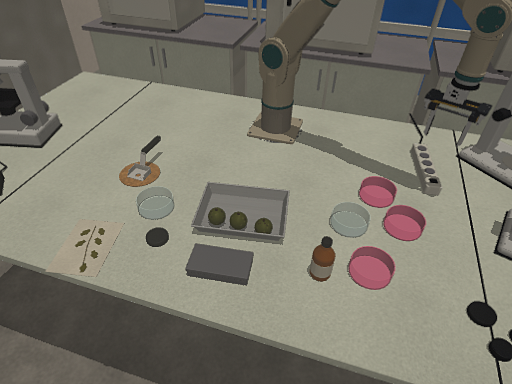

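View pics/top0.png

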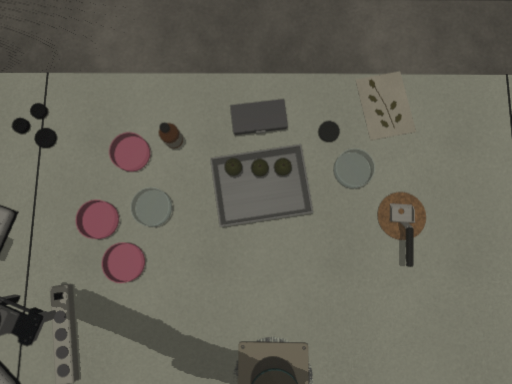

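Top view: the walnuts are at (233,167), (260,168) and (283,167), and the pan is centred near (261,186). The clear dishes are at (352,169) and (152,207). The pink look-alikes are at (131,153), (98,220) and (125,262). The scoop pocket is at (401,213) with its handle running to (409,265), and the mat is at (401,216). The bottle is at (170,135), the slide box at (259,117) and the cap at (329,131).

Next I'll enlarge crops and measure.

```bash
cat > h.py <<'E'
import cv2,numpy as np
from bench import ctrl
def ray(n,uv):
    c=ctrl.camera_info(n);W=np.array(c["world_to_cam"]);R=W[:3,:3];t=W[:3,3]
    p=cv2.undistortPoints(np.array(uv,float).reshape(-1,1,2),np.array(c["mtx"]),np.array(c["dist"])).reshape(-1,2)
    d=np.c_[p[:,0],-p[:,1],-np.ones(len(p))]@R
    return -R.T@t,d
def plane(n,uv,z):
    o,d=ray(n,uv); return o+d*((z-o[2])/d[:,2])[:,None]
def proj(n,P):
    c=ctrl.camera_info(n);W=np.array(c["world_to_cam"]);P=np.atleast_2d(P)@W[:3,:3].T+W[:3,3]
    P=P*[1,-1,-1]
    return cv2.projectPoints(P.reshape(-1,1,3),np.zeros(3),np.zeros(3),np.array(c["mtx"]),np.array(c["dist"]))[0].reshape(-1,2)
def crop(n,im,x,y,w,h,s,name):
    cv2.imwrite(f"pics/{name}.png",cv2.resize(im[y:y+h,x:x+w,::-1],None,fx=s,fy=s,interpolation=cv2.INTER_CUBIC))
E
python3 - <<'E'
from h import *
t=cv2.imread("pics/top0.png")[...,::-1]; s=cv2.imread("pics/scene0.png")[...,::-1]
crop("t",t,365,180,80,100,7,"c_scoop_t"); crop("t",t,200,140,120,95,6,"c_pan_t")
crop("s",s,105,125,70,70,8,"c_scoop_s"); crop("s",s,180,175,120,75,6,"c_pan_s")
a=np.hstack([cv2.resize(t[145:195,325:380],None,fx=7,fy=7),cv2.resize(t[183:233,125:180],None,fx=7,fy=7)])
cv2.imwrite("pics/c_dish.png",a[...,::-1])
E
```

```text
(no output)
```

View pics/c_scoop_t.png

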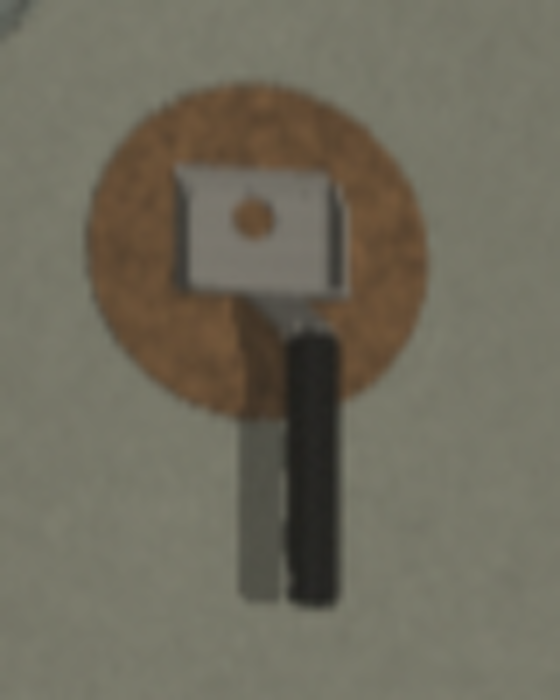

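View pics/c_pan_t.png

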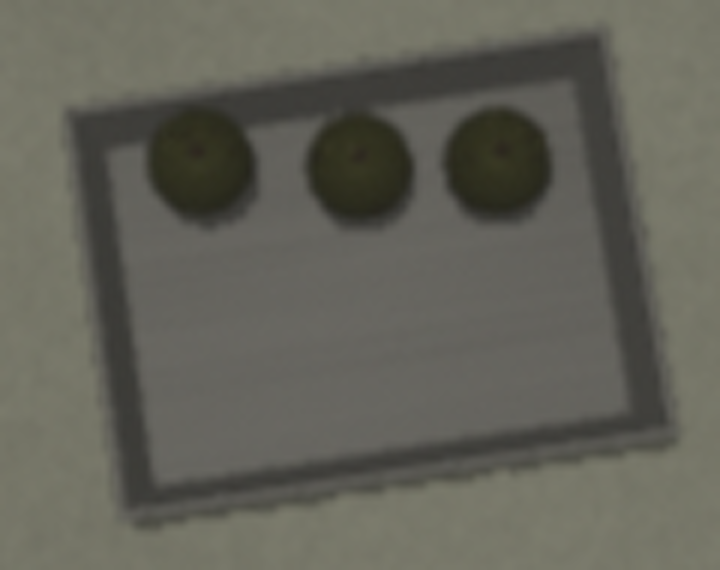

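View pics/c_scoop_s.png

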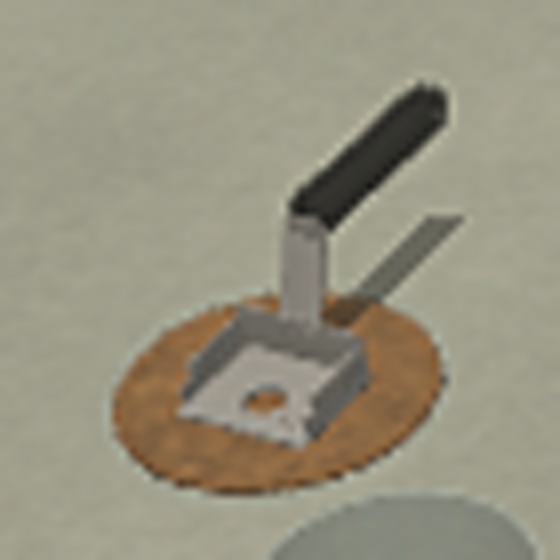

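View pics/c_pan_s.png

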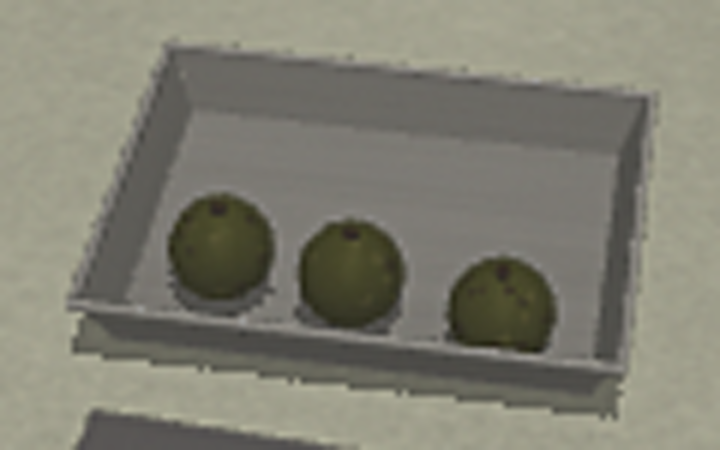

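View pics/c_dish.png

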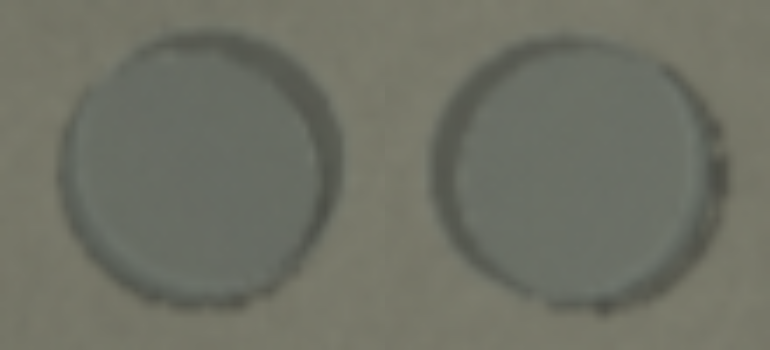

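```bash
python3 - <<'E'
from h import *
t=cv2.imread("pics/top0.png")[...,::-1]; s=cv2.imread("pics/scene0.png")[...,::-1]
np.set_printoptions(precision=1,suppress=True)
def blobs(im,m,box,mn=20):
    x,y,w,h=box; k=np.zeros(m.shape,bool);k[y:y+h,x:x+w]=m[y:y+h,x:x+w]
    n,l,st,c=cv2.connectedComponentsWithStats(k.astype(np.uint8)); return [(st[i,4],c[i],st[i,:4]) for i in range(1,n) if st[i,4]>mn]
for n,im,box in(("top",t,(215,145,90,60)),("scene",s,(195,195,90,50))):
    i=im.astype(int); m=(i[...,1]-i[...,2]>14)
    for b in blobs(im,m,box): print(n,b, plane(n,[b[1]],31))
# mat
hs=cv2.cvtColor(t,cv2.COLOR_RGB2HSV); i=t.astype(int)
m=(i[...,0]-i[...,2]>25)
for b in blobs(t,m,(370,180,70,70)): 
    print("mat",b)
    mm=np.zeros(m.shape,np.uint8);mm[180:250,370:440]=m[180:250,370:440]
    c=max(cv2.findContours(mm,0,1)[0],key=len);e=cv2.fitEllipse(cv2.convexHull(c));print(e,plane("top",[e[0]],4))
# pan rim corners from crop(outer): crop px/6 + offset
k=np.array([[70,110],[603,35],[675,435],[130,520]])/6+[200,140]-.0
P=plane("top",k-.4,41);print("rim",P, P.mean(0))
k=np.array([[107,150],[578,78],[632,412],[152,487]])/6+[200,140]
P=plane("top",k-.4,3);print("floor",P,P.mean(0))
for a,b in((0,1),(3,2),(3,0),(2,1)): d=P[b]-P[a];print(np.linalg.norm(d),np.degrees(np.arctan2(d[1],d[0])))
k=np.array([[165,42],[655,92],[627,372],[70,305]])/6+[180,175]
P=plane("scene",k-.4,41);print("rim scene",P,P.mean(0))
# scoop
k=np.array([[255,218]])/7+[365,180]-.4; print("hole",plane("top",k,7-1))
k=np.array([[313,335],[316,605]])/7+[365,180]-.4; print("handle",plane("top",k,82))
k=np.array([[265,400]])/8+[105,125]-.4; print("hole s",plane("scene",k,6))
k=np.array([[320,205],[430,95]])/8+[105,125]-.4; print("handle s",plane("scene",k,82))
k=np.array([[177,410],[300,443]])/8+[105,125]-.4; print("lip s",plane("scene",k,5))
k=np.array([[180,167],[338,172]])/7+[365,180]-.4; print("lip t",plane("top",k,7))
# dishes
for nm,ox in(("A",325),("B",125)):
  oy=145 if nm=="A" else 183
  L=(58,343,30,308) if nm=="A" else (432-385,728-385,37,312)
  k=np.array([[(L[0]+L[1])/2,(L[2]+L[3])/2]])/7+[ox,oy]-.4; print(nm,plane("top",k,40))
  e=np.array([[L[0],(L[2]+L[3])/2],[L[1],(L[2]+L[3])/2]])/7+[ox,oy]-.4; print(plane("top",e,45))
E
```

```text
top (np.int32(120), array([232.2, 166.1]), array([226, 159,  14,  14], dtype=int32)) [[624.9 129.3  31. ]]
top (np.int32(130), array([282.4, 165.4]), array([276, 159,  14,  13], dtype=int32)) [[628.5 -26.   31. ]]
top (np.int32(136), array([259.3, 166.4]), array([253, 160,  14,  14], dtype=int32)) [[624.6  45.4  31. ]]
scene (np.int32(72), array([197. , 200.9]), array([195, 195,   7,  17], dtype=int32)) [[ 582.2 -114.8   31. ]]
scene (np.int32(213), array([216. , 215.5]), array([208, 207,  17,  18], dtype=int32)) [[625.9 -29.6  31. ]]
scene (np.int32(225), array([237.8, 220.1]), array([230, 212,  17,  17], dtype=int32)) [[622.9  42.6  31. ]]
scene (np.int32(207), array([263. , 225.5]), array([255, 218,  17,  16], dtype=int32)) [[620.5 124.1  31. ]]
scene (np.int32(467), array([225. , 240.8]), array([195, 234,  85,  11], dtype=int32)) [[715.9  35.4  31. ]]
mat (np.int32(1234), array([400.5, 214.5]), array([378, 192,  48,  48], dtype=int32))
((401.401611328125, 215.47447204589844), (46.70143127441406, 49.706748962402344), 122.27226257324219) [[ 479.8 -394.4    4. ]]
mat (np.int32(26), 
[... 426 characters left out ...]
2.40308913536222 -80.63291379364779
251.5532357011456 -80.47059370964774
179.95807351141406 8.90223076064123
179.25439259194044 8.62842595558383
rim scene [[ 489.5 -117.5   41. ]
 [ 441.9  162.    41. ]
 [ 653.3  198.3   41. ]
 [ 698.7  -80.2   41. ]] [570.9  40.7  41. ]
hole [[ 494.3 -393.1    6. ]]
handle [[ 439.3 -386.    82. ]
 [ 330.8 -381.9   82. ]]
hole s [[ 495.3 -395.4    6. ]]
handle s [[ 440.9 -382.7   82. ]
 [ 341.7 -381.    82. ]]
lip s [[ 513.7 -430.5    5. ]
 [ 516.8 -364.5    5. ]]
lip t [[ 516.4 -360.9    7. ]
 [ 514.9 -430.2    7. ]]
A [[ 618.  -241.4   40. ]]
[[ 616.5 -178.4   45. ]
 [ 617.6 -301.6   45. ]]
B [[492.6 368.6  40. ]]
[[491.4 431.7  45. ]
 [492.9 302.9  45. ]]
```

```bash
cat >> h.py <<'E'
from scipy.spatial.transform import Rotation as Ro
np.set_printoptions(precision=2,suppress=True)
X180=Ro.from_euler('x',180,degrees=True)
def tool_from_scoop(p,yaw,nosedown=0,off=(-85,0,49)):
    R=Ro.from_euler('xyz',[0,nosedown,yaw],degrees=True)
    return np.array(p)+R.apply(off), R*X180
def scoop_from_tool(off=(-85,0,49)):
    s=ctrl.state(); R=Ro.from_euler('xyz',s["eef_rot"],degrees=True)*X180.inv()
    return s["tcp_pos"]-R.apply(off), R.as_euler('xyz',degrees=True), s
def cur():
    s=ctrl.state(); return s["tcp_pos"],Ro.from_euler('xyz',s["eef_rot"],degrees=True)
def rows(a,b,n):
    pa,Ra=a;pb,Rb=b
    w=(Ra.inv()*Rb).as_rotvec()/n
    M=sum(Ro.from_rotvec(w*i).as_matrix() for i in range(n))
    d=np.linalg.solve(M,Ra.inv().apply(np.array(pb)-pa))/10
    return n,np.round(d,2).tolist(),np.round(np.degrees(w),2).tolist()
def down(x,y,z,yaw): return np.array([x,y,z],float),Ro.from_euler('xyz',[180,0,yaw],degrees=True)
E
python3 - <<'E'
from h import *
a=cur()
B=down(560,250,190,105);C=down(560,-150,190,40);D=down(409.5,-387,120,-3)
for p,q,n in((a,B,9),(B,C,8),(C,D,6)): print(rows(p,q,n))
E
```

```text
(9, [-5.66, -0.24, 0.16], [-0.01, 0.0, 6.08])
(8, [-5.13, 1.23, 0.0], [0.0, -0.0, 8.12])
(6, [-3.9, 2.78, 1.17], [-0.0, -0.0, 7.17])
```

Candidates in the top view:
- **Walnuts:** three alike at (233,167), (260,168) and (283,167). I'll take the outer two, since they have the most room.
- **Dishes:** the clear ones at (352,169) and (152,207). The pink ones at (131,153), (98,220) and (125,262) are rejected.
- **Scoop:** handle at (409,245). The dark rack at (61,330) and the microscope are rejected.

The crops confirm these choices.

Call:
jog_arm:
  series:
    - {"jaw": 0,"dx": -5.66,"dy": -0.24,"dz": 0.16,"wz": 6.1}
    - {"dx": -5.66,"dy": -0.24,"dz": 0.16,"wz": 6.1}
    - {"dx": -5.66,"dy": -0.24,"dz": 0.16,"wz": 6.1}
    - {"dx": -5.66,"dy": -0.24,"dz": 0.16,"wz": 6.1}
    - {"dx": -5.66,"dy": -0.24,"dz": 0.16,"wz": 6.1}
    - {"dx": -5.66,"dy": -0.24,"dz": 0.16,"wz": 6.1}
    - {"dx": -5.66,"dy": -0.24,"dz": 0.16,"wz": 6.1}
    - {"dx": -5.66,"dy": -0.24,"dz": 0.16,"wz": 6.1}
    - {"dx": -5.66,"dy": -0.24,"dz": 0.16,"wz": 6.1}
    - {"dx": -5.13,"dy": 1.23,"wz": 8.1}
    - {"dx": -5.13,"dy": 1.23,"wz": 8.1}
    - {"dx": -5.13,"dy": 1.23,"wz": 8.1}
    - {"dx": -5.13,"dy": 1.23,"wz": 8.1}
    - {"dx": -5.13,"dy": 1.23,"wz": 8.1}
    - {"dx": -5.13,"dy": 1.23,"wz": 8.1}
    - {"dx": -5.13,"dy": 1.23,"wz": 8.1}
    - {"dx": -5.13,"dy": 1.23,"wz": 8.1}

```text
invalid input at $.series[0]: expected keys jaw, dx, dy, dz, wx, wy, wz
```

```bash
python3 - <<'E'
from h import *
s=ctrl.state();print(s["time"],s["tcp_pos"],s["eef_rot"],s["joint_positions"],s["joint_vel"],s["force"])
D=down(409.5,-387,120,-3)
print(rows(cur(),D,8))
E
```

```text
0.1 [224.96 609.23 204.67] [-179.91    0.    159.73] [-73.5   36.05   2.2   86.99  -1.55  57.08  -1.15] [ 0.13 -0.05 -0.07 -0.24  0.03 -0.06 -0.03] [ 0.5   0.07 -0.72]
(8, [-17.7, 3.75, 1.06], [-0.0, 0.02, 20.34])
```

All keys are needed in every row.

Call:
jog_arm:
  series:
    - {"jaw": 0,"dx": -5.66,"dy": -0.24,"dz": 0.16,"wx": 0,"wy": 0,"wz": 6.1}
    - {"jaw": 0,"dx": -5.66,"dy": -0.24,"dz": 0.16,"wx": 0,"wy": 0,"wz": 6.1}
    - {"jaw": 0,"dx": -5.66,"dy": -0.24,"dz": 0.16,"wx": 0,"wy": 0,"wz": 6.1}
    - {"jaw": 0,"dx": -5.66,"dy": -0.24,"dz": 0.16,"wx": 0,"wy": 0,"wz": 6.1}
    - {"jaw": 0,"dx": -5.66,"dy": -0.24,"dz": 0.16,"wx": 0,"wy": 0,"wz": 6.1}
    - {"jaw": 0,"dx": -5.66,"dy": -0.24,"dz": 0.16,"wx": 0,"wy": 0,"wz": 6.1}
    - {"jaw": 0,"dx": -5.66,"dy": -0.24,"dz": 0.16,"wx": 0,"wy": 0,"wz": 6.1}
    - {"jaw": 0,"dx": -5.66,"dy": -0.24,"dz": 0.16,"wx": 0,"wy": 0,"wz": 6.1}
    - {"jaw": 0,"dx": -5.66,"dy": -0.24,"dz": 0.16,"wx": 0,"wy": 0,"wz": 6.1}
    - {"jaw": 0,"dx": -5.13,"dy": 1.23,"dz": 0,"wx": 0,"wy": 0,"wz": 8.1}
    - {"jaw": 0,"dx": -5.13,"dy": 1.23,"dz": 0,"wx": 0,"wy": 0,"wz": 8.1}
    - {"jaw": 0,"dx": -5.13,"dy": 1.23,"dz": 0,"wx": 0,"wy": 0,"wz": 8.1}
    - {"jaw": 0,"dx": -5.13,"dy": 1.23,"dz": 0,"wx": 0,"wy": 0,"wz": 8.1}
    - {"jaw": 0,"dx": -5.13,"dy": 1.23,"dz": 0,"wx": 0,"wy": 0,"wz": 8.1}
    - {"jaw": 0,"dx": -5.13,"dy": 1.23,"dz": 0,"wx": 0,"wy": 0,"wz": 8.1}
    - {"jaw": 0,"dx": -5.13,"dy": 1.23,"dz": 0,"wx": 0,"wy": 0,"wz": 8.1}
    - {"jaw": 0,"dx": -5.13,"dy": 1.23,"dz": 0,"wx": 0,"wy": 0,"wz": 8.1}

```text
time: 2.22
tcp_pos: [545.4, -170.8, 182.4]
eef_rot: [-179.9, 0.6, 36.8]
force: [0.9, 0.0, -0.4]
grip_width: 94.5
```

```bash
python3 - <<'E'
from h import *
s=ctrl.state();print(s["time"],s["tcp_pos"],s["eef_rot"],s["joint_positions"],s["joint_vel"],s["force"])
D=down(409.5,-387,120,-3)
print(rows(cur(),D,8))
E
```

```text
2.225 [ 545.41 -170.76  182.4 ] [-179.9     0.57   36.81] [ -7.28  35.22  34.5  101.48 -24.16  51.31 -15.36] [ 26.59  -5.86  18.46  20.14 -10.61  -6.97 -12.34] [ 0.93  0.01 -0.41]
(8, [-2.55, 2.03, 0.79], [0.01, 0.07, 4.98])
```

Call:
jog_arm:
  series:
    - {"jaw": 0,"dx": -2.55,"dy": 2.03,"dz": 0.79,"wx": 0,"wy": 0,"wz": 5}
    - {"jaw": 0,"dx": -2.55,"dy": 2.03,"dz": 0.79,"wx": 0,"wy": 0,"wz": 5}
    - {"jaw": 0,"dx": -2.55,"dy": 2.03,"dz": 0.79,"wx": 0,"wy": 0,"wz": 5}
    - {"jaw": 0,"dx": -2.55,"dy": 2.03,"dz": 0.79,"wx": 0,"wy": 0,"wz": 5}
    - {"jaw": 0,"dx": -2.55,"dy": 2.03,"dz": 0.79,"wx": 0,"wy": 0,"wz": 5}
    - {"jaw": 0,"dx": -2.55,"dy": 2.03,"dz": 0.79,"wx": 0,"wy": 0,"wz": 5}
    - {"jaw": 0,"dx": -2.55,"dy": 2.03,"dz": 0.79,"wx": 0,"wy": 0,"wz": 5}
    - {"jaw": 0,"dx": -1.5,"dy": 1.2,"dz": 0.5,"wx": 0,"wy": 0,"wz": 3}
    - {"jaw": 0,"dx": 0,"dy": 0,"dz": 0,"wx": 0,"wy": 0,"wz": 0}

```text
time: 3.35
tcp_pos: [408.2, -385.4, 120.4]
eef_rot: [179.8, 0.8, -2.9]
force: [0.1, 1.0, 1.1]
grip_width: 93.8
```

```bash
python3 - <<'E'
from h import *
s=ctrl.state();print(s["time"],s["tcp_pos"],s["eef_rot"],s["joint_positions"],s["force"])
print(rows(cur(),down(409.5,-387,75,-3),2)); print(rows(cur(),down(409.5,-387,53,-3),3))
im=ctrl.snapshot("scene");cv2.imwrite("pics/s1.png",im[...,::-1])
im=ctrl.snapshot("top");cv2.imwrite("pics/t1.png",im[...,::-1])
a=cv2.imread("pics/s1.png")[90:200,90:230];b=cv2.imread("pics/t1.png")[170:280,350:490]
cv2.imwrite("pics/st1.png",np.hstack([cv2.resize(a,None,fx=2.8,fy=2.8),cv2.resize(b,None,fx=2.8,fy=2.8)]))
E
```

```text
3.35 [ 408.2  -385.43  120.44] [179.78   0.76  -2.85] [ 15.39  41.44  40.21 106.39 -35.43  45.88 -18.57] [0.11 0.97 1.07]
(2, [0.09, 0.07, 2.27], [0.11, 0.38, 0.07])
(3, [0.07, 0.04, 2.25], [0.08, 0.25, 0.05])
```

View pics/st1.png

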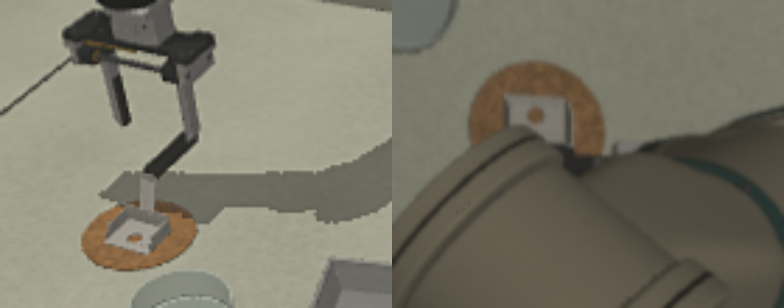

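The scene view shows the open jaws straddling the black handle (about (150,140) in the full picture). Next I descend and grip.

Call:
jog_arm:
  series:
    - {"jaw": 0,"dx": 0.07,"dy": 0.03,"dz": 2.25,"wx": 0,"wy": 0.25,"wz": 0}
    - {"jaw": 0,"dx": 0.07,"dy": 0.03,"dz": 2.25,"wx": 0,"wy": 0.25,"wz": 0}
    - {"jaw": 0,"dx": 0.07,"dy": 0.03,"dz": 2.25,"wx": 0,"wy": 0.25,"wz": 0}
    - {"jaw": 0,"dx": 0,"dy": 0,"dz": 0,"wx": 0,"wy": 0,"wz": 0}
  grip_force: 45

```text
time: 3.95
tcp_pos: [420.0, -380.5, 52.5]
eef_rot: [179.9, -0.5, -1.8]
force: [0.6, 0.6, 0.4]
grip_width: 93.9
```

```bash
python3 - <<'E'
from h import *
s=ctrl.state();print(s["time"],s["tcp_pos"],s["eef_rot"],s["force"])
print(rows(cur(),down(409.5,-387,53,-3),1))
E
```

```text
3.95 [ 419.98 -380.49   52.53] [179.92  -0.45  -1.81] [0.56 0.58 0.38]
(1, [-1.03, 0.68, -0.05], [0.07, -0.45, 1.19])
```

Call:
jog_arm:
  series:
    - {"jaw": 0,"dx": -0.95,"dy": 0.6,"dz": 0,"wx": 0,"wy": -0.4,"wz": 1.2}
    - {"jaw": 0,"dx": 0,"dy": 0,"dz": 0,"wx": 0,"wy": 0,"wz": 0}

```text
time: 4.2
tcp_pos: [411.5, -386.6, 54.1]
eef_rot: [179.8, -0.1, -2.9]
force: [0.4, -0.0, -1.2]
grip_width: 93.9
```

```bash
python3 - <<'E'
from h import *
s=ctrl.state();print(s["time"],s["tcp_pos"],s["eef_rot"],s["joint_positions"],s["joint_vel"],s["force"])
print(rows(cur(),down(409.5,-387,53,-3),1))
E
```

```text
4.2 [ 411.45 -386.59   54.09] [179.84  -0.15  -2.95] [ 19.17  46.11  34.38 108.82 -41.4   37.94 -13.68] [-0.98 -0.52 -0.8  -0.95 -0.12  0.4  -0.1 ] [ 0.37 -0.01 -1.17]
(1, [-0.19, 0.05, 0.11], [0.16, -0.15, 0.05])
```

Aligned. Closing now.

Call:
jog_arm:
  series:
    - {"jaw": 0.5,"dx": -0.15,"dy": 0,"dz": 0.1,"wx": 0,"wy": 0,"wz": 0}
    - {"jaw": 1,"dx": 0,"dy": 0,"dz": 0,"wx": 0,"wy": 0,"wz": 0}
    - {"jaw": 1,"dx": 0,"dy": 0,"dz": 0,"wx": 0,"wy": 0,"wz": 0}
    - {"jaw": 1,"dx": 0,"dy": 0,"dz": 0,"wx": 0,"wy": 0,"wz": 0}
    - {"jaw": 1,"dx": 0,"dy": 0,"dz": 0,"wx": 0,"wy": 0,"wz": 0}
    - {"jaw": 1,"dx": 0,"dy": 0,"dz": 0,"wx": 0,"wy": 0,"wz": 0}
  grip_force: 45

```text
time: 4.95
tcp_pos: [410.7, -386.9, 54.4]
eef_rot: [179.8, -0.3, -2.9]
force: [-0.4, -0.3, -0.1]
grip_width: 37.4
```

```bash
python3 - <<'E'
from h import *
s=ctrl.state();print(s["time"],s["tcp_pos"],s["eef_rot"],s["force"],s["torque"],s["grip_width"])
im=ctrl.snapshot("scene");cv2.imwrite("pics/s2.png",im[...,::-1])
crop("s",im,105,115,90,80,7,"c2")
E
```

```text
4.95 [ 410.75 -386.92   54.38] [179.78  -0.26  -2.92] [-0.37 -0.34 -0.09] [-0.01  0.13 -0.03] 37.38722355193455
```

View pics/c2.png

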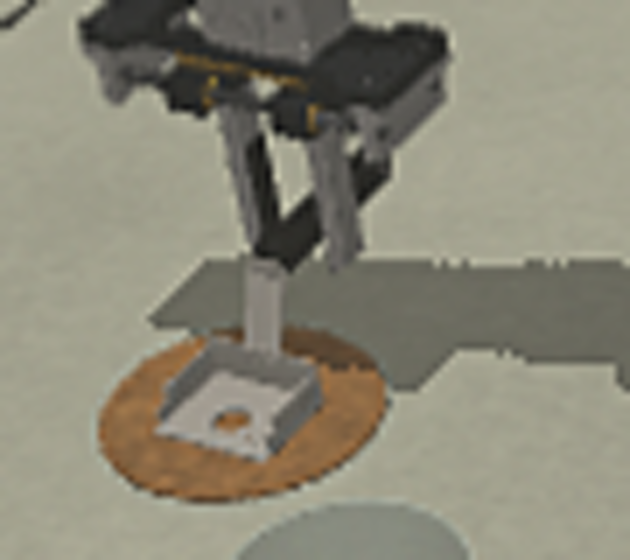

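The fingers are still closing (37 mm) evenly around the handle, so I'll keep closing.

Call:
jog_arm:
  series:
    - {"jaw": 1,"dx": 0,"dy": 0,"dz": 0,"wx": 0,"wy": 0,"wz": 0}
    - {"jaw": 1,"dx": 0,"dy": 0,"dz": 0,"wx": 0,"wy": 0,"wz": 0}
    - {"jaw": 1,"dx": 0,"dy": 0,"dz": 0,"wx": 0,"wy": 0,"wz": 0}
    - {"jaw": 1,"dx": 0,"dy": 0,"dz": 0,"wx": 0,"wy": 0,"wz": 0}

```text
time: 5.5
tcp_pos: [410.6, -386.9, 54.4]
eef_rot: [179.8, -0.3, -2.9]
force: [-0.2, -0.6, 0.3]
grip_width: 17.4
```

```bash
python3 - <<'E'
from h import *
s=ctrl.state();print(s["time"],s["tcp_pos"],s["eef_rot"],s["force"],s["torque"],s["grip_width"])
E
```

```text
5.5 [ 410.63 -386.9    54.37] [179.79  -0.25  -2.93] [-0.16 -0.63  0.34] [-0.    0.15  0.02] 17.382015107835297
```

```bash
cat >> h.py <<'E'
OFF=(-84.5,0,50.4)
PY=9.1; UX=np.array([np.cos(np.radians(PY)),np.sin(np.radians(PY)),0])
W={'L':np.array([623,127,0.]),'M':np.array([624,44,0.]),'R':np.array([627.2,-27.8,0.])}
def T(p,yaw,nd=0): return tool_from_scoop(p,yaw,nd,OFF)
def st():
    p,e,s=scoop_from_tool(OFF); print("t",s["time"],"scoop",p,"rpy",e,"F",s["force"],"M",s["torque"],"g",round(s["grip_width"],1)); return p,e
E
python3 - <<'E'
from h import *
st()
q=W['R']-65*UX; print(q)
c=cur(); up=(c[0]+[0,0,60],c[1]); 
print(rows(c,up,3)); print(rows(up,T(q+[0,0,75],9.1),10))
E
```

```text
t 5.5 scoop [ 495.23 -391.41    4.35] rpy [-0.21 -0.25 -2.93] F [-0.16 -0.63  0.34] M [-0.    0.15  0.02] g 17.4
[563.02 -38.08   0.  ]
(3, [0.01, 0.01, -2.0], [0.0, 0.0, 0.0])
(10, [0.84, -3.33, -0.12], [0.02, -0.02, -1.2])
```

Call:
jog_arm:
  series:
    - {"jaw": 1,"dx": 0,"dy": 0,"dz": -1,"wx": 0,"wy": 0,"wz": 0}
    - {"jaw": 1,"dx": 0,"dy": 0,"dz": -2,"wx": 0,"wy": 0,"wz": 0}
    - {"jaw": 1,"dx": 0,"dy": 0,"dz": -2,"wx": 0,"wy": 0,"wz": 0}
    - {"jaw": 1,"dx": 0,"dy": 0,"dz": -1,"wx": 0,"wy": 0,"wz": 0}

```text
time: 6.0
tcp_pos: [409.4, -385.8, 116.3]
eef_rot: [179.9, -0.1, -2.9]
force: [1.2, -1.1, -1.7]
grip_width: 17.8
```

```bash
python3 - <<'E'
from h import *
st()
q=W['R']-65*UX
print(rows(cur(),T(q+[0,0,75],9.1),10))
im=ctrl.snapshot("scene");cv2.imwrite("pics/s3.png",im[...,::-1])
crop("s",im,105,95,90,80,7,"c3")
E
```

```text
t 6.0 scoop [ 493.87 -390.21   66.03] rpy [-0.1  -0.11 -2.94] F [ 1.18 -1.14 -1.72] M [-0.02  0.25  0.01] g 17.8
(10, [0.85, -3.32, -0.09], [0.01, -0.01, -1.2])
```

View pics/c3.png

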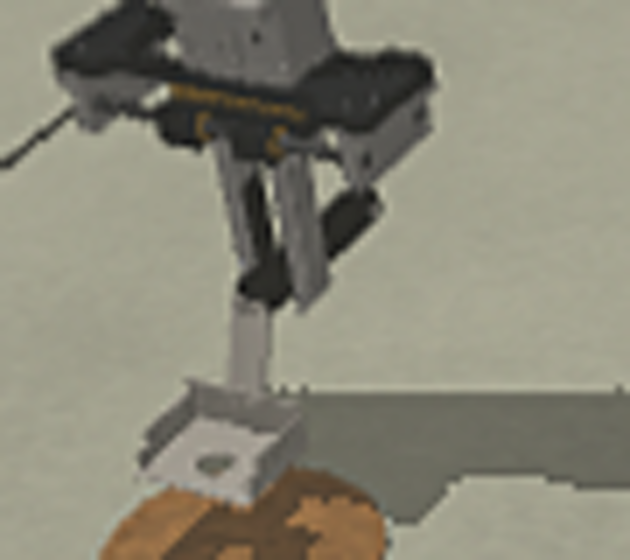

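The scoop is lifted and looks level, with the hole at about (135.7,161.4). Next I carry it over the pan.

Call:
jog_arm:
  series:
    - {"jaw": 1,"dx": 0.5,"dy": -2,"dz": -0.1,"wx": 0,"wy": 0,"wz": -0.8}
    - {"jaw": 1,"dx": 0.85,"dy": -3.3,"dz": -0.1,"wx": 0,"wy": 0,"wz": -1.2}
    - {"jaw": 1,"dx": 0.85,"dy": -3.3,"dz": -0.1,"wx": 0,"wy": 0,"wz": -1.2}
    - {"jaw": 1,"dx": 0.85,"dy": -3.3,"dz": -0.1,"wx": 0,"wy": 0,"wz": -1.2}
    - {"jaw": 1,"dx": 0.85,"dy": -3.3,"dz": -0.1,"wx": 0,"wy": 0,"wz": -1.2}
    - {"jaw": 1,"dx": 0.85,"dy": -3.3,"dz": -0.1,"wx": 0,"wy": 0,"wz": -1.2}
    - {"jaw": 1,"dx": 0.85,"dy": -3.3,"dz": -0.1,"wx": 0,"wy": 0,"wz": -1.2}
    - {"jaw": 1,"dx": 0.85,"dy": -3.3,"dz": -0.1,"wx": 0,"wy": 0,"wz": -1.2}
    - {"jaw": 1,"dx": 0.85,"dy": -3.3,"dz": -0.1,"wx": 0,"wy": 0,"wz": -1.2}
    - {"jaw": 1,"dx": 0.6,"dy": -2,"dz": -0.1,"wx": 0,"wy": 0,"wz": -1}
    - {"jaw": 1,"dx": 0.3,"dy": -1,"dz": 0,"wx": 0,"wy": 0,"wz": -0.5}
    - {"jaw": 1,"dx": 0,"dy": 0,"dz": 0,"wx": 0,"wy": 0,"wz": 0}

```text
time: 7.55
tcp_pos: [478.0, -58.8, 123.6]
eef_rot: [179.9, 0.2, 9.3]
force: [0.9, -0.5, -1.1]
grip_width: 17.7
```

```bash
python3 - <<'E'
from h import *
p,e=st()
q=W['R']-65*UX
print(rows(cur(),T(q+[0,0,75],9.1),1),rows(cur(),T(q+[0,0,10],9.1),4))
im=ctrl.snapshot("scene");cv2.imwrite("pics/s4.png",im[...,::-1])
crop("s",im,170,150,130,100,6,"c4")
R=Ro.from_euler('xyz',e,degrees=True)
for o in([0,0,3],[22,34,1],[22,-34,1]): print(proj("scene",p+R.apply(o)), proj("top",p+R.apply(o)))
im=ctrl.snapshot("top");cv2.imwrite("pics/t4.png",im[...,::-1])
crop("s",im,200,130,120,95,6,"c4t")
E
```

```text
t 7.55 scoop [561.27 -45.23  73.  ] rpy [-0.12  0.15  9.33] F [ 0.95 -0.45 -1.1 ] M [-0.07  0.27 -0.03] g 17.7
(1, [0.28, -0.7, -0.18], [0.12, 0.15, 0.23]) (4, [0.07, -0.18, 1.58], [0.03, 0.04, 0.06])
[[218.3  191.09]] [[289.94 184.64]]
[[227.34 197.21]] [[277.3  179.24]]
[[206.4  194.87]] [[300.   175.76]]
```

View pics/c4.png

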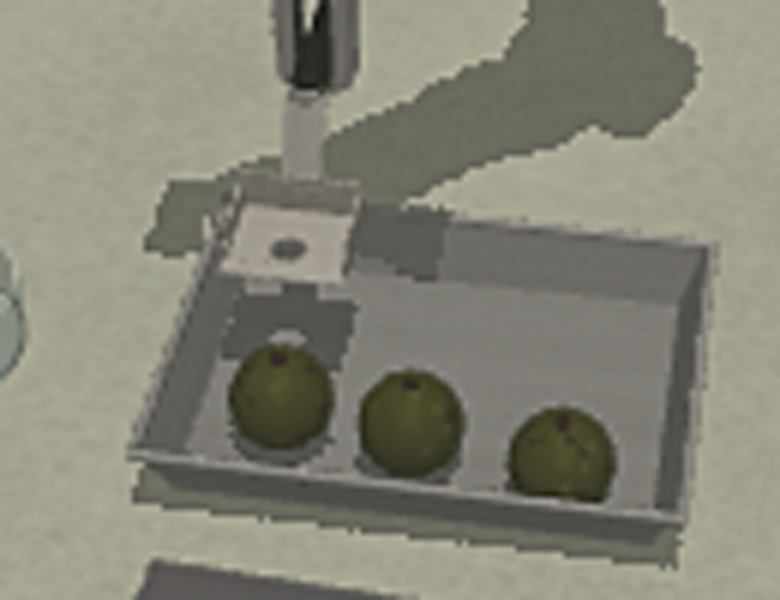

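View pics/c4t.png

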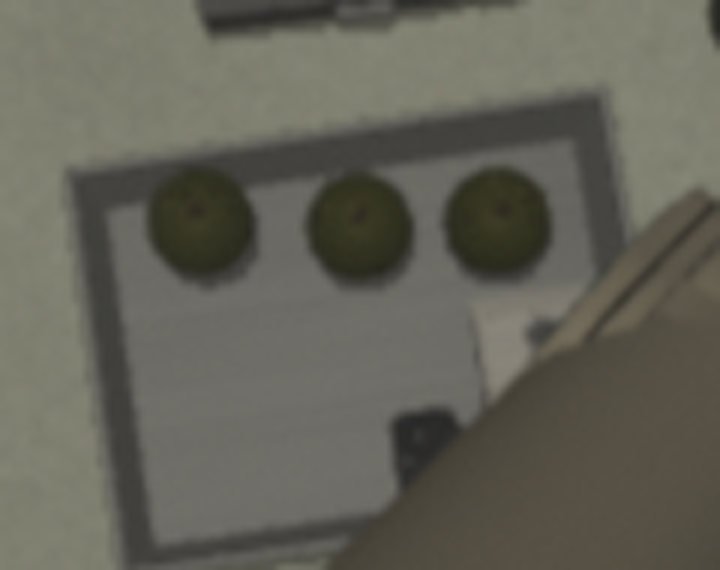

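The hole is seen at scene (218.3,191.5) against a predicted (218.3,191.1), and it matches in the top view too, so the offset is good. Now I centre on the walnut and lower.

Call:
jog_arm:
  series:
    - {"jaw": 1,"dx": 0.2,"dy": -0.7,"dz": 0,"wx": 0,"wy": 0,"wz": 0}
    - {"jaw": 1,"dx": 0,"dy": 0,"dz": 1.5,"wx": 0,"wy": 0,"wz": 0}
    - {"jaw": 1,"dx": 0,"dy": 0,"dz": 2,"wx": 0,"wy": 0,"wz": 0}
    - {"jaw": 1,"dx": 0,"dy": 0,"dz": 1.5,"wx": 0,"wy": 0,"wz": 0}
    - {"jaw": 1,"dx": 0,"dy": 0,"dz": 0.5,"wx": 0,"wy": 0,"wz": 0}
    - {"jaw": 1,"dx": 0,"dy": 0,"dz": 0,"wx": 0,"wy": 0,"wz": 0}

```text
time: 8.4
tcp_pos: [478.1, -55.8, 65.0]
eef_rot: [179.8, 0.2, 8.9]
force: [0.0, 0.4, -1.2]
grip_width: 17.6
```

```bash
python3 - <<'E'
from h import *
p,e=st()
q=W['R']-65*UX
print(rows(cur(),T(q+[0,0,6],9.1),1))
E
```

```text
t 8.4 scoop [561.49 -43.01  14.33] rpy [-0.24  0.19  8.9 ] F [ 0.03  0.41 -1.2 ] M [0.   0.23 0.04] g 17.6
(1, [0.21, -0.42, 0.86], [0.24, 0.19, -0.2])
```

Call:
jog_arm:
  series:
    - {"jaw": 1,"dx": 0.2,"dy": -0.45,"dz": 0.4,"wx": 0.2,"wy": -0.8,"wz": 0.2}
    - {"jaw": 1,"dx": 0,"dy": 0,"dz": 0.4,"wx": 0,"wy": 0,"wz": 0}
    - {"jaw": 1,"dx": 0,"dy": 0,"dz": 0.1,"wx": 0,"wy": 0,"wz": 0}

```text
time: 8.78
tcp_pos: [480.4, -50.8, 56.2]
eef_rot: [179.9, 0.9, 8.7]
force: [0.0, 0.1, -1.1]
grip_width: 17.2
```

```bash
python3 - <<'E'
from h import *
p,e=st()
q=W['R']-65*UX
print(rows(cur(),T(q+[0,0,3.3],9.1,1),1))
E
```

```text
t 8.775 scoop [563.16 -38.17   4.43] rpy [-0.07  0.93  8.71] F [ 0.02  0.05 -1.12] M [0.   0.25 0.03] g 17.2
(1, [-0.0, 0.05, 0.1], [0.06, -0.07, -0.39])
```

Call:
jog_arm:
  series:
    - {"jaw": 1,"dx": 0,"dy": 0,"dz": 0.1,"wx": 0,"wy": 0,"wz": -0.4}
    - {"jaw": 1,"dx": 0.4,"dy": 0,"dz": 0.03,"wx": 0,"wy": 0,"wz": 0}
    - {"jaw": 1,"dx": 0.6,"dy": 0,"dz": 0.02,"wx": 0,"wy": 0,"wz": 0}
    - {"jaw": 1,"dx": 0.6,"dy": 0,"dz": 0.02,"wx": 0,"wy": 0,"wz": 0}
    - {"jaw": 1,"dx": 0.5,"dy": 0,"dz": 0.02,"wx": 0,"wy": 0,"wz": 0}

```text
time: 9.4
tcp_pos: [499.7, -48.0, 54.9]
eef_rot: [-180.0, 1.1, 9.0]
force: [-4.4, -0.9, 6.7]
grip_width: 17.6
```

```bash
python3 - <<'E'
from h import *
p,e=st()
print("along",(p-W['R'])@UX)
q=W['R']-25*UX
print(rows(cur(),T(q+[0,0,3.3],9.1,1),8))
E
```

```text
t 9.4 scoop [582.21 -34.83   2.85] rpy [0.02 1.1  9.04] F [-4.43 -0.85  6.7 ] M [-0.15  0.95  0.02] g 17.6
along -45.53766788629818
(8, [0.26, 0.0, -0.01], [-0.0, 0.01, -0.01])
```

Floor contact at about 7 N. I keep sliding without pressing further.

Call:
jog_arm:
  series:
    - {"jaw": 1,"dx": 0.5,"dy": 0,"dz": 0,"wx": 0,"wy": 0,"wz": 0}
    - {"jaw": 1,"dx": 0.5,"dy": 0,"dz": 0,"wx": 0,"wy": 0,"wz": 0}
    - {"jaw": 1,"dx": 0.5,"dy": 0,"dz": 0,"wx": 0,"wy": 0,"wz": 0}
    - {"jaw": 1,"dx": 0.5,"dy": 0,"dz": 0,"wx": 0,"wy": 0,"wz": 0}
    - {"jaw": 1,"dx": 0.5,"dy": 0,"dz": 0,"wx": 0,"wy": 0,"wz": 0}
    - {"jaw": 1,"dx": 0.5,"dy": 0,"dz": 0,"wx": 0,"wy": 0,"wz": 0}

```text
time: 10.15
tcp_pos: [529.9, -43.6, 55.4]
eef_rot: [-179.9, 1.3, 9.0]
force: [-4.1, -0.8, 5.5]
grip_width: 17.8
```

```bash
python3 - <<'E'
from h import *
p,e=st()
print("along",(p-W['R'])@UX)
q=W['R']-0*UX
print(rows(cur(),T(q+[0,0,3.3],9.1,1),5))
im=ctrl.snapshot("scene");crop("s",im,170,150,130,100,6,"c5")
E
```

```text
t 10.15 scoop [612.27 -30.48   3.14] rpy [0.06 1.25 9.02] F [-4.07 -0.79  5.5 ] M [-0.23  0.84 -0.01] g 17.8
along -15.170169246700395
(5, [0.3, -0.0, -0.0], [-0.01, 0.05, -0.02])
```

View pics/c5.png

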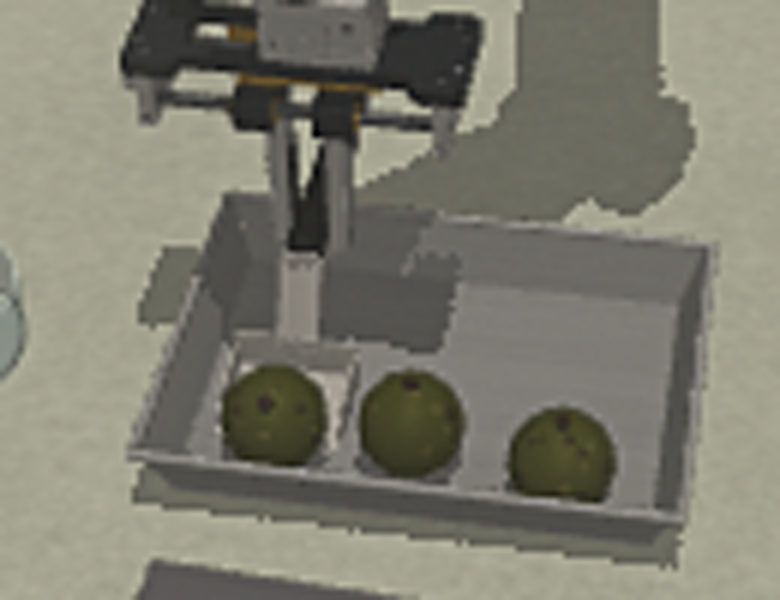

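```bash
python3 - <<'E'
from h import *
p,e=st()
b=plane("scene",[[273/6+170-.4,415/6+150-.4]],31)[0];print(b)
R=Ro.from_euler('xyz',e,degrees=True);print(R.inv().apply(b-p))
im=ctrl.snapshot("top");crop("s",im,200,130,120,95,6,"c5t")
E
```

```text
t 10.2 scoop [613.27 -30.37   3.21] rpy [0.04 1.19 9.05] F [-2.9  -0.12  3.53] M [-0.12  0.63 -0.08] g 17.6
[640.21 -26.78  31.  ]
[26.58 -0.67 28.35]
```

View pics/c5t.png

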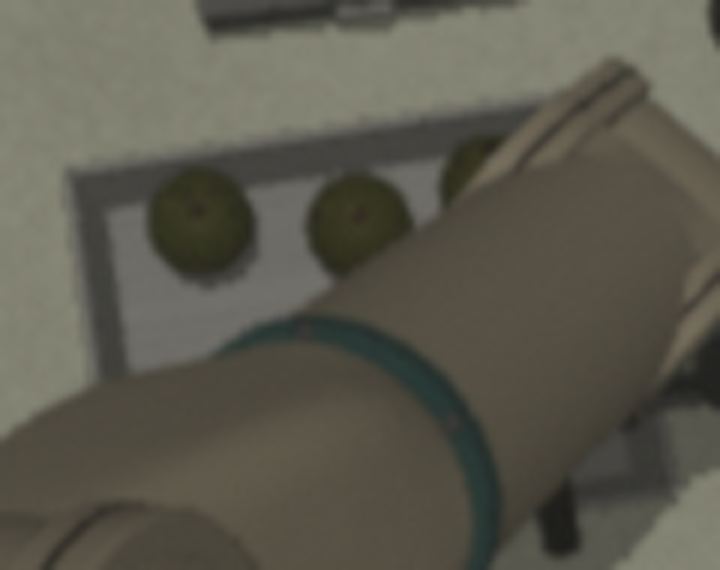

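In the scoop's frame the ball is at (26.6,-0.7), so it is laterally centred and being pushed towards the wall. Continuing.

Call:
jog_arm:
  series:
    - {"jaw": 1,"dx": 0.4,"dy": 0,"dz": 0,"wx": 0,"wy": 0,"wz": 0}
    - {"jaw": 1,"dx": 0.4,"dy": 0,"dz": 0,"wx": 0,"wy": 0,"wz": 0}
    - {"jaw": 1,"dx": 0.4,"dy": 0,"dz": 0,"wx": 0,"wy": 0,"wz": 0}
    - {"jaw": 1,"dx": 0.4,"dy": 0,"dz": 0,"wx": 0,"wy": 0,"wz": 0}
    - {"jaw": 1,"dx": 0.4,"dy": 0,"dz": 0,"wx": 0,"wy": 0,"wz": 0}
    - {"jaw": 1,"dx": 0.4,"dy": 0,"dz": 0,"wx": 0,"wy": 0,"wz": 0}

```text
time: 11.0
tcp_pos: [547.7, -41.1, 55.6]
eef_rot: [-179.7, 1.9, 8.9]
force: [-9.7, -2.1, 12.4]
grip_width: 18.0
```

```bash
cat >> h.py <<'E'
def ballcheck(im,cx,cy,name,thr=14):
    p,e=st(); R=Ro.from_euler('xyz',e,degrees=True)
    i=im.astype(int); m=((i[...,1]-i[...,2]>thr)&(i[...,1]<110)).astype(np.uint8)
    n,l,s,c=cv2.connectedComponentsWithStats(m)
    for k in range(1,n):
        if s[k,4]>100 and s[k,4]<400:
            b=plane("scene",[c[k]],p[2]+29)[0]; print(c[k],s[k,4],b,"in scoop",R.inv().apply(b-p))
E
python3 - <<'E'
from h import *
im=ctrl.snapshot("scene");crop("s",im,170,150,130,100,6,"c6");ballcheck(im,0,0,"")
p,e=st()
print("along",(p-W['R'])@UX)
E
```

```text
t 11.05 scoop [629.92 -27.96   2.43] rpy [0.24 1.91 8.94] F [-8.65 -0.53 10.36] M [-0.3   1.67  0.02] g 17.8
[214.33 219.79] 210 [645.52 -27.17  31.43] in scoop [14.55 -1.52 29.51]
[237.77 220.07] 228 [623.4   42.61  31.43] in scoop [ 3.56 70.85 28.83]
[262.95 225.52] 207 [620.89 123.93  31.43] in scoop [ 13.7  151.57  28.83]
[323.41 256.13] 391 [681.48 320.95  31.43] in scoop [104.11 336.79  31.06]
t 11.05 scoop [629.92 -27.96   2.43] rpy [0.24 1.91 8.94] F [-8.65 -0.53 10.36] M [-0.3   1.67  0.02] g 17.8
along 2.6588115760889734
```

View pics/c6.png

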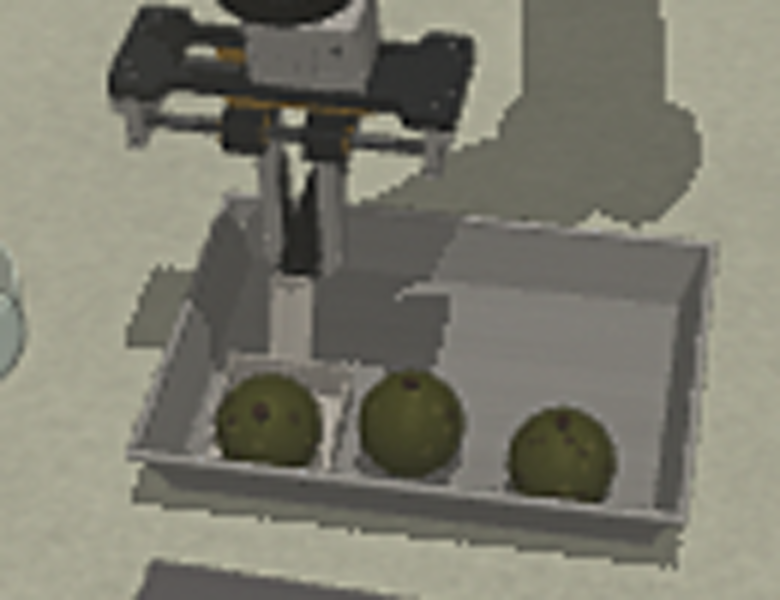

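Call:
jog_arm:
  series:
    - {"jaw": 1,"dx": 0.4,"dy": 0,"dz": -0.03,"wx": 0,"wy": 0.4,"wz": 0}
    - {"jaw": 1,"dx": 0.4,"dy": 0,"dz": -0.03,"wx": 0,"wy": 0.3,"wz": 0}
    - {"jaw": 1,"dx": 0.4,"dy": 0,"dz": 0,"wx": 0,"wy": 0,"wz": 0}
    - {"jaw": 1,"dx": 0.3,"dy": 0,"dz": 0,"wx": 0,"wy": 0,"wz": 0}
    - {"jaw": 1,"dx": 0.3,"dy": 0,"dz": 0,"wx": 0,"wy": 0,"wz": 0}

```text
time: 11.68
tcp_pos: [565.3, -38.1, 55.5]
eef_rot: [-179.7, 1.4, 8.9]
force: [-8.5, -2.1, 9.1]
grip_width: 17.6
```

```bash
python3 - <<'E'
from h import *
im=ctrl.snapshot("scene");crop("s",im,170,150,130,100,6,"c7");ballcheck(im,0,0,"")
p,e=st()
print("along",(p-W['R'])@UX)
E
```

```text
t 11.725 scoop [647.36 -25.08   2.98] rpy [0.29 1.43 8.95] F [-4.66 -1.55  4.4 ] M [-0.25  0.9   0.04] g 17.6
[213.67 219.11] 216 [643.9  -30.04  31.98] in scoop [-4.91 -4.22 28.91]
[237.84 220.15] 229 [624.14  43.12  31.98] in scoop [-13.05  71.12  28.32]
[263.07 225.56] 208 [621.45 124.45  31.98] in scoop [ -3.06 151.88  28.16]
[323.4  256.15] 390 [682.02 320.92  31.98] in scoop [ 87.29 336.55  29.48]
t 11.725 scoop [647.36 -25.08   2.98] rpy [0.29 1.43 8.95] F [-4.66 -1.55  4.4 ] M [-0.25  0.9   0.04] g 17.6
along 20.334832447242096
```

View pics/c7.png

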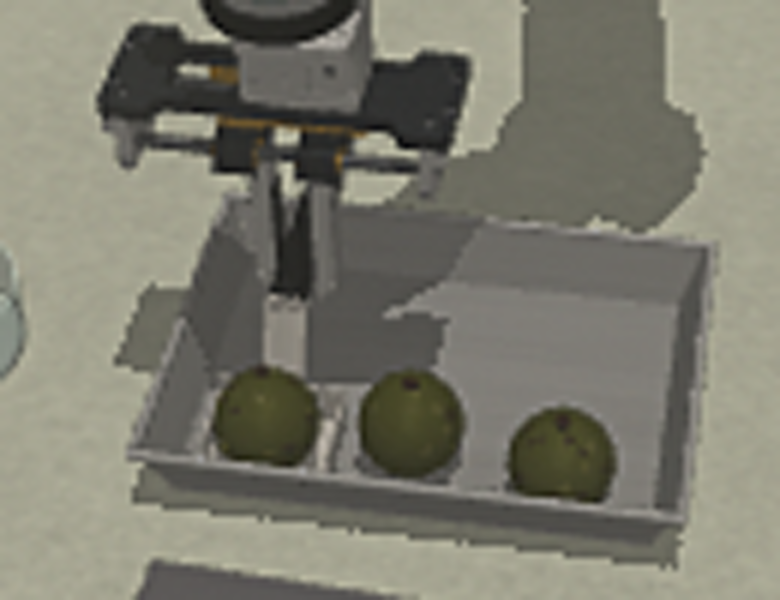

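The walnut is now well inside the pocket. Next a slight nose-up tilt and a slow lift.

Call:
jog_arm:
  series:
    - {"jaw": 1,"dx": 0,"dy": 0,"dz": -0.1,"wx": 0,"wy": 2,"wz": 0}
    - {"jaw": 1,"dx": -0.1,"dy": 0,"dz": -0.2,"wx": 0,"wy": 2,"wz": 0}
    - {"jaw": 1,"dx": -0.1,"dy": 0,"dz": -0.4,"wx": 0,"wy": 1,"wz": 0}
    - {"jaw": 1,"dx": 0,"dy": 0,"dz": -0.8,"wx": 0,"wy": 0,"wz": 0}
    - {"jaw": 1,"dx": 0,"dy": 0,"dz": -1.2,"wx": 0,"wy": 0,"wz": 0}
    - {"jaw": 1,"dx": 0,"dy": 0,"dz": -1.2,"wx": 0,"wy": 0,"wz": 0}
    - {"jaw": 1,"dx": 0,"dy": 0,"dz": -1,"wx": 0,"wy": 0,"wz": 0}
    - {"jaw": 1,"dx": 0,"dy": 0,"dz": -0.5,"wx": 0,"wy": 0,"wz": 0}
    - {"jaw": 1,"dx": 0,"dy": 0,"dz": 0,"wx": 0,"wy": 0,"wz": 0}

```text
time: 12.85
tcp_pos: [563.3, -38.1, 112.2]
eef_rot: [-179.8, -3.8, 9.1]
force: [-0.1, 0.5, -3.1]
grip_width: 17.4
```

```bash
python3 - <<'E'
from h import *
im=ctrl.snapshot("scene");crop("s",im,170,130,130,100,6,"c8");ballcheck(im,0,0,"")
E
```

```text
t 12.9 scoop [649.72 -24.03  67.32] rpy [ 0.19 -3.82  9.11] F [-1.25  0.82 -1.72] M [-0.08  0.37 -0.03] g 17.7
[247.01  18.01] 337 [-1213.34  -537.77    96.32] in scoop [-1914.69  -211.81   157.71]
[212.78 204.9 ] 248 [647.24 -27.59  96.32] in scoop [-1.07 -3.03 29.15]
[237.82 220.11] 230 [683.7   64.97  96.32] in scoop [49.47 82.59 25.49]
[262.99 225.53] 208 [681.32 139.66  96.32] in scoop [ 58.93 156.71  24.62]
[323.43 256.1 ] 388 [736.88 320.69  96.32] in scoop [142.25 326.64  18.5 ]
```

View pics/c8.png

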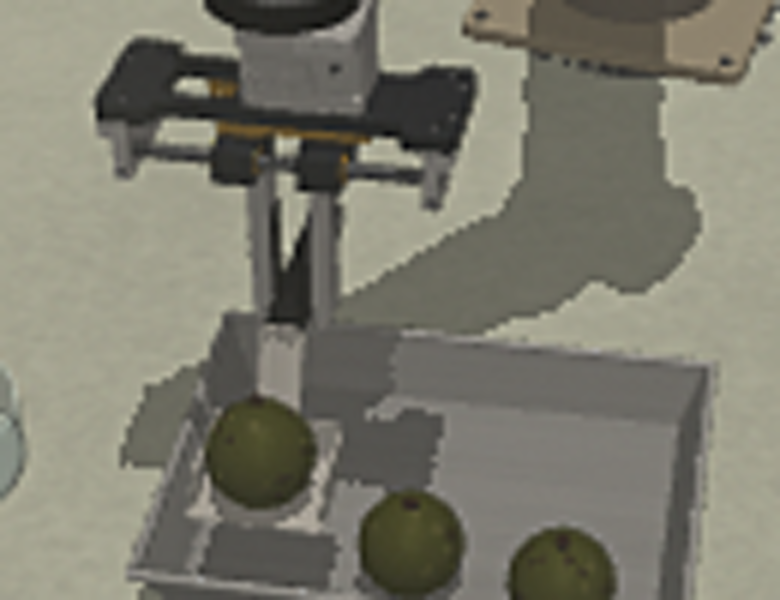

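The walnut is seated at about (-1,-3) in the scoop. Next the carry to the right-hand dish, with smooth ramps.

```bash
cat >> h.py <<'E'
DA=np.array([617.5,-240.5,0]);DB=np.array([492.5,368,0])
def overdish(D,yaw,nd,lipz,back=20):
    R=Ro.from_euler('xyz',[0,nd,yaw],degrees=True); h=np.array([np.cos(np.radians(yaw)),np.sin(np.radians(yaw)),0])
    lip=D-back*h+[0,0,lipz]
    return T(lip-R.apply([22,0,0]),yaw,nd)
E
python3 - <<'E'
from h import *
st();print(rows(cur(),overdish(DA,-15,-4,68),10))
E
```

```text
t 12.9 scoop [649.72 -24.03  67.32] rpy [ 0.19 -3.82  9.11] F [-1.25  0.82 -1.72] M [-0.08  0.37 -0.03] g 17.7
(10, [-0.66, 1.72, -0.04], [-0.18, 0.02, 2.41])
```

Call:
jog_arm:
  series:
    - {"jaw": 1,"dx": -0.2,"dy": 0.5,"dz": -0.05,"wx": 0,"wy": 0,"wz": 0.7}
    - {"jaw": 1,"dx": -0.4,"dy": 1,"dz": -0.05,"wx": 0,"wy": 0,"wz": 1.4}
    - {"jaw": 1,"dx": -0.6,"dy": 1.5,"dz": -0.05,"wx": 0,"wy": 0,"wz": 2.1}
    - {"jaw": 1,"dx": -0.8,"dy": 2,"dz": -0.05,"wx": 0,"wy": 0,"wz": 2.8}
    - {"jaw": 1,"dx": -0.8,"dy": 2,"dz": -0.05,"wx": 0,"wy": 0,"wz": 2.8}
    - {"jaw": 1,"dx": -0.8,"dy": 2,"dz": -0.05,"wx": 0,"wy": 0,"wz": 2.8}
    - {"jaw": 1,"dx": -0.8,"dy": 2,"dz": -0.05,"wx": 0,"wy": 0,"wz": 2.8}
    - {"jaw": 1,"dx": -0.8,"dy": 2,"dz": -0.05,"wx": 0,"wy": 0,"wz": 2.8}
    - {"jaw": 1,"dx": -0.6,"dy": 1.5,"dz": 0,"wx": 0,"wy": 0,"wz": 2.1}
    - {"jaw": 1,"dx": -0.4,"dy": 1,"dz": 0,"wx": 0,"wy": 0,"wz": 1.4}
    - {"jaw": 1,"dx": -0.2,"dy": 0.5,"dz": 0,"wx": 0,"wy": 0,"wz": 0.7}
    - {"jaw": 1,"dx": 0,"dy": 0,"dz": 0,"wx": 0,"wy": 0,"wz": 0}

```text
time: 14.4
tcp_pos: [487.2, -211.0, 108.9]
eef_rot: [-178.5, -3.3, -15.4]
force: [-0.2, 0.5, -2.9]
grip_width: 17.8
```

```bash
python3 - <<'E'
from h import *
st();print(rows(cur(),overdish(DA,-15,-2,65),3))
im=ctrl.snapshot("scene");crop("s",im,110,130,130,100,6,"c9")
E
```

```text
t 14.4 scoop [ 571.74 -232.96   63.51] rpy [  1.54  -3.35 -15.45] F [-0.23  0.53 -2.85] M [ 0.06  0.4  -0.01] g 17.8
(3, [0.18, -0.18, -0.08], [-0.51, -0.45, -0.14])
```

View pics/c9.png

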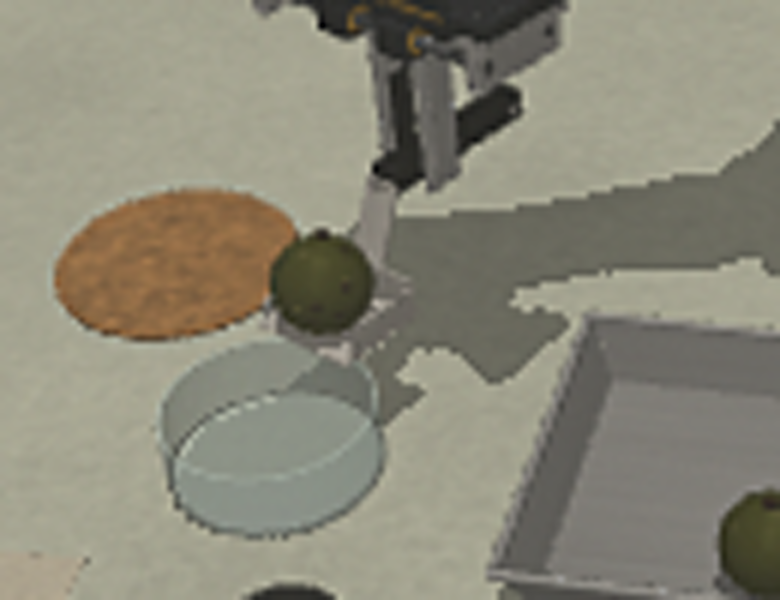

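```bash
python3 - <<'E'
from h import *
print(plane("scene",[[269/6+110-.4,410/6+130-.4]],45), plane("scene",[[277/6+110-.4,465/6+130-.4]],2))
for z in(0,45):
    th=np.linspace(0,2*np.pi,9)[:-1]; P=np.c_[617.5+60*np.cos(th),-240.5+60*np.sin(th),0*th+z]
    print(((proj("scene",P)-[110,130])*6).round())
p,e=st();R=Ro.from_euler('xyz',e,degrees=True)
print(((proj("scene",[p+R.apply(o) for o in([22,34,0],[22,-34,0])])-[110,130])*6).round())
E
```

```text
[[ 627.03 -244.97   45.  ]] [[ 626.16 -248.43    2.  ]]
[[241. 530.]
 [327. 526.]
 [392. 482.]
 [398. 426.]
 [346. 391.]
 [266. 395.]
 [201. 435.]
 [189. 491.]]
[[227. 470.]
 [315. 466.]
 [381. 422.]
 [388. 367.]
 [335. 332.]
 [253. 335.]
 [186. 375.]
 [173. 431.]]
t 14.45 scoop [ 572.02 -232.51   63.5 ] rpy [  1.55  -3.35 -15.41] F [-0.19  0.28 -2.01] M [0.02 0.39 0.03] g 17.3
[[348. 366.]
 [257. 324.]]
```

Scene and top views put the dish at (626,-247) and (617.5,-240.5). I use the mean, (622,-243).

```bash
sed -i 's/DA=np.array(\[617.5,-240.5,0\])/DA=np.array([622,-243.,0])/' h.py; python3 - <<'E'
from h import *
a=overdish(DA,-15,0,62); print(rows(cur(),a,4))
b=overdish(DA,-15,14,58);c=overdish(DA,-15,30,50)
print(rows(a,b,4),rows(b,c,6))
E
```

```text
(4, [0.3, -0.09, -0.08], [-0.39, -0.84, -0.09])
(4, [0.34, 0.0, -0.54], [0.0, -3.5, -0.0]) (6, [0.29, -0.0, -0.36], [-0.0, -2.67, -0.0])
```

Call:
jog_arm:
  series:
    - {"jaw": 1,"dx": 0.2,"dy": -0.1,"dz": -0.1,"wx": -0.4,"wy": -0.6,"wz": 0}
    - {"jaw": 1,"dx": 0.4,"dy": -0.1,"dz": -0.1,"wx": -0.5,"wy": -1,"wz": 0}
    - {"jaw": 1,"dx": 0.4,"dy": -0.1,"dz": -0.1,"wx": -0.4,"wy": -1,"wz": 0}
    - {"jaw": 1,"dx": 0.2,"dy": -0.1,"dz": -0.1,"wx": -0.3,"wy": -0.8,"wz": 0}
    - {"jaw": 1,"dx": 0.2,"dy": 0,"dz": -0.3,"wx": 0,"wy": -2,"wz": 0}
    - {"jaw": 1,"dx": 0.34,"dy": 0,"dz": -0.54,"wx": 0,"wy": -3.5,"wz": 0}
    - {"jaw": 1,"dx": 0.34,"dy": 0,"dz": -0.54,"wx": 0,"wy": -3.5,"wz": 0}
    - {"jaw": 1,"dx": 0.2,"dy": 0,"dz": -0.3,"wx": 0,"wy": -2,"wz": 0}
    - {"jaw": 1,"dx": 0,"dy": 0,"dz": 0,"wx": 0,"wy": 0,"wz": 0}

```text
time: 15.58
tcp_pos: [516.0, -209.7, 129.5]
eef_rot: [179.7, 11.8, -15.0]
force: [0.2, 0.9, -2.1]
grip_width: 17.5
```

```bash
python3 - <<'E'
from h import *
p,e=st();R=Ro.from_euler('xyz',e,degrees=True);print("lip",p+R.apply([22,0,0])-DA)
for z in(50,45):print(rows(cur(),overdish(DA,-15,30,z),6))
im=ctrl.snapshot("scene");crop("s",im,110,130,130,100,6,"c10")
E
```

```text
t 15.575 scoop [ 585.91 -228.73   62.93] rpy [ -0.3   11.76 -15.  ] F [ 0.16  0.95 -2.08] M [-0.   -0.04  0.03] g 17.5
lip [-15.29   8.7   58.45]
(6, [0.28, 0.08, -0.41], [0.05, -3.04, -0.01])
(6, [0.31, 0.08, -0.33], [0.05, -3.04, -0.01])
```

View pics/c10.png

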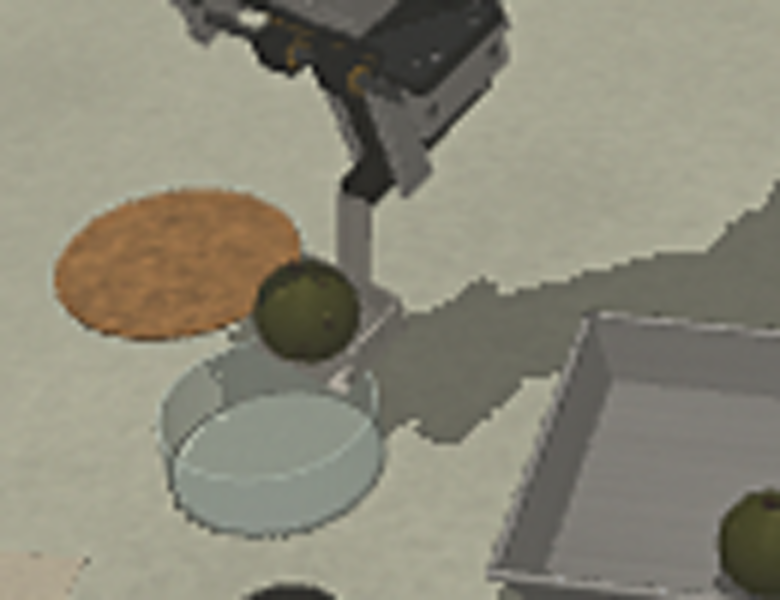

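Call:
jog_arm:
  series:
    - {"jaw": 1,"dx": 0.3,"dy": 0.08,"dz": -0.33,"wx": 0,"wy": -3,"wz": 0}
    - {"jaw": 1,"dx": 0.3,"dy": 0.08,"dz": -0.33,"wx": 0,"wy": -3,"wz": 0}
    - {"jaw": 1,"dx": 0.3,"dy": 0.08,"dz": -0.33,"wx": 0,"wy": -3,"wz": 0}
    - {"jaw": 1,"dx": 0.3,"dy": 0.08,"dz": -0.33,"wx": 0,"wy": -2.5,"wz": 0}
    - {"jaw": 1,"dx": 0.3,"dy": 0.08,"dz": -0.33,"wx": 0,"wy": -2.5,"wz": 0}
    - {"jaw": 1,"dx": 0.3,"dy": 0.08,"dz": -0.33,"wx": 0,"wy": -2.5,"wz": 0}
    - {"jaw": 1,"dx": 0,"dy": 0,"dz": 0,"wx": 0,"wy": 0,"wz": 0}
    - {"jaw": 1,"dx": 0,"dy": 0,"dz": 0,"wx": 0,"wy": 0,"wz": 0}

```text
time: 16.62
tcp_pos: [534.4, -219.0, 142.8]
eef_rot: [179.7, 28.6, -15.3]
force: [0.9, 0.2, -1.4]
grip_width: 17.8
```

```bash
python3 - <<'E'
from h import *
p,e=st();R=Ro.from_euler('xyz',e,degrees=True);print("lip",p+R.apply([22,0,0])-DA)
im=ctrl.snapshot("scene");crop("s",im,110,130,130,100,6,"c11")
E
```

```text
t 16.625 scoop [ 582.6  -232.44   58.13] rpy [ -0.26  28.6  -15.34] F [ 0.86  0.19 -1.43] M [-0.15 -0.42  0.  ] g 17.8
lip [-20.78   5.45  47.6 ]
```

View pics/c11.png

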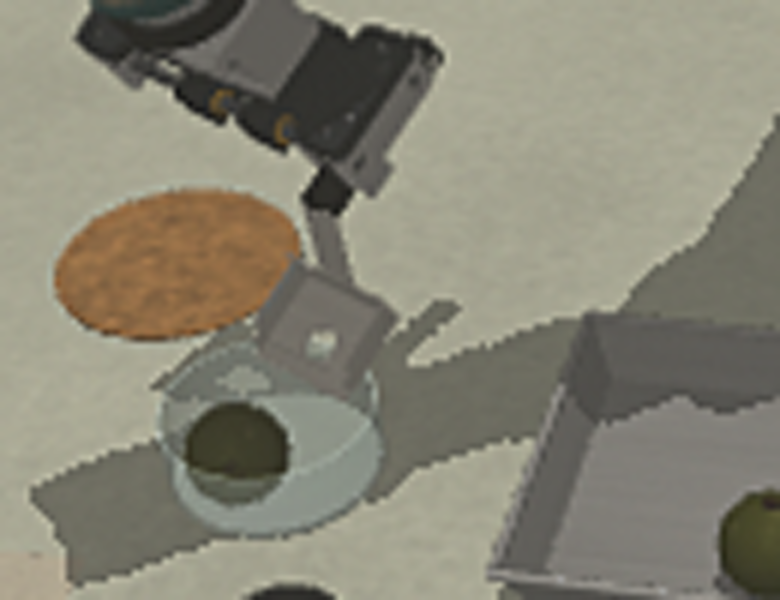

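The walnut is in the dish (scene about (149,205)). Now up, level, and on to the left walnut.

```bash
sed -i "s/'L':np.array(\[623,127,0.\])/'L':np.array([624,127.5,0.])/" h.py; python3 - <<'E'
from h import *
c=cur(); p,e=st()
a=T(p+[0,0,40],e[2],10); b=T(np.array([565,-150,85]),0,0); d=T(W['L']-60*UX+[0,0,80],9.1)
print(rows(c,a,4),rows(a,b,5),rows(b,d,8)); print(W['L']-60*UX)
E
```

```text
t 16.675 scoop [ 582.6  -232.32   58.18] rpy [ -0.25  28.61 -15.34] F [-0.39  0.3  -1.33] M [-0.13 -0.35 -0.04] g 17.5
(4, [-0.75, 0.01, -0.23], [0.06, 4.65, 0.01]) (5, [-0.74, -1.14, 0.63], [-0.27, 1.99, -3.06]) (8, [0.23, -3.18, 0.06], [0.0, 0.0, -1.14])
[564.76 118.01   0.  ]
```

Call:
jog_arm:
  series:
    - {"jaw": 1,"dx": -0.75,"dy": 0,"dz": -0.6,"wx": 0,"wy": 4.65,"wz": 0}
    - {"jaw": 1,"dx": -0.75,"dy": 0,"dz": -0.4,"wx": 0,"wy": 4.65,"wz": 0}
    - {"jaw": 1,"dx": -0.75,"dy": 0,"dz": -0.2,"wx": 0,"wy": 4.65,"wz": 0}
    - {"jaw": 1,"dx": -0.75,"dy": 0,"dz": -0.2,"wx": 0,"wy": 4.65,"wz": 0}
    - {"jaw": 1,"dx": -0.74,"dy": -1.14,"dz": 0.4,"wx": -0.3,"wy": 2,"wz": -3}
    - {"jaw": 1,"dx": -0.74,"dy": -1.14,"dz": 0.4,"wx": -0.3,"wy": 2,"wz": -3}
    - {"jaw": 1,"dx": -0.74,"dy": -1.14,"dz": 0.4,"wx": -0.3,"wy": 2,"wz": -3}
    - {"jaw": 1,"dx": -0.74,"dy": -1.14,"dz": 0.4,"wx": -0.3,"wy": 2,"wz": -3}
    - {"jaw": 1,"dx": -0.74,"dy": -1.14,"dz": 0.4,"wx": -0.3,"wy": 2,"wz": -3}
    - {"jaw": 1,"dx": 0,"dy": 0,"dz": 0,"wx": 0,"wy": 0,"wz": 0}

```text
time: 17.92
tcp_pos: [475.1, -145.7, 153.6]
eef_rot: [179.6, -1.1, 0.1]
force: [-0.1, -0.1, -0.6]
grip_width: 17.9
```

```bash
python3 - <<'E'
from h import *
st();print(rows(cur(),T(W['L']-60*UX+[0,0,85],9.1),9))
E
```

```text
t 17.925 scoop [ 560.57 -145.88  104.79] rpy [-0.39 -1.07  0.1 ] F [-0.09 -0.09 -0.64] M [-0.02  0.18 -0.  ] g 17.9
(9, [0.27, -2.77, 0.19], [0.05, -0.12, -1.0])
```

Call:
jog_arm:
  series:
    - {"jaw": 1,"dx": 0.27,"dy": -2,"dz": 0.2,"wx": 0,"wy": -0.1,"wz": -1}
    - {"jaw": 1,"dx": 0.27,"dy": -2.8,"dz": 0.2,"wx": 0,"wy": -0.1,"wz": -1}
    - {"jaw": 1,"dx": 0.27,"dy": -2.8,"dz": 0.2,"wx": 0,"wy": -0.1,"wz": -1}
    - {"jaw": 1,"dx": 0.27,"dy": -2.8,"dz": 0.2,"wx": 0,"wy": -0.1,"wz": -1}
    - {"jaw": 1,"dx": 0.27,"dy": -2.8,"dz": 0.2,"wx": 0,"wy": -0.1,"wz": -1}
    - {"jaw": 1,"dx": 0.27,"dy": -2.8,"dz": 0.2,"wx": 0,"wy": -0.1,"wz": -1}
    - {"jaw": 1,"dx": 0.27,"dy": -2.8,"dz": 0.2,"wx": 0,"wy": -0.1,"wz": -1}
    - {"jaw": 1,"dx": 0.27,"dy": -2.8,"dz": 0.2,"wx": 0,"wy": -0.1,"wz": -1}
    - {"jaw": 1,"dx": 0.27,"dy": -2.8,"dz": 0.2,"wx": 0,"wy": -0.1,"wz": -1}
    - {"jaw": 1,"dx": 0.1,"dy": -1,"dz": 0.2,"wx": 0,"wy": 0,"wz": 0}
    - {"jaw": 1,"dx": 0,"dy": 0,"dz": 0,"wx": 0,"wy": 0,"wz": 0}

```text
time: 19.3
tcp_pos: [491.8, 108.6, 135.7]
eef_rot: [179.0, -0.6, 8.3]
force: [1.0, -0.4, -0.9]
grip_width: 17.6
```

```bash
python3 - <<'E'
from h import *
p,e=st();print(rows(cur(),T(W['L']-60*UX+[0,0,30],9.1,0),3))
im=ctrl.snapshot("scene");crop("s",im,170,150,130,100,6,"c12")
R=Ro.from_euler('xyz',e,degrees=True)
print((proj("scene",p+R.apply([0,0,3]))-[170,150])*6)
im=ctrl.snapshot("top");crop("s",im,200,130,120,95,6,"c12t")
print((proj("top",p+R.apply([0,0,3]))-[200,130])*6)
E
```

```text
t 19.3 scoop [576.1  120.09  86.21] rpy [-1.01 -0.63  8.34] F [ 1.05 -0.36 -0.91] M [-0.08  0.28 -0.  ] g 17.6
(3, [-0.38, 0.06, 1.84], [0.34, -0.21, -0.25])
[[579.3  312.56]]
[[202.18 290.44]]
```

View pics/c12.png

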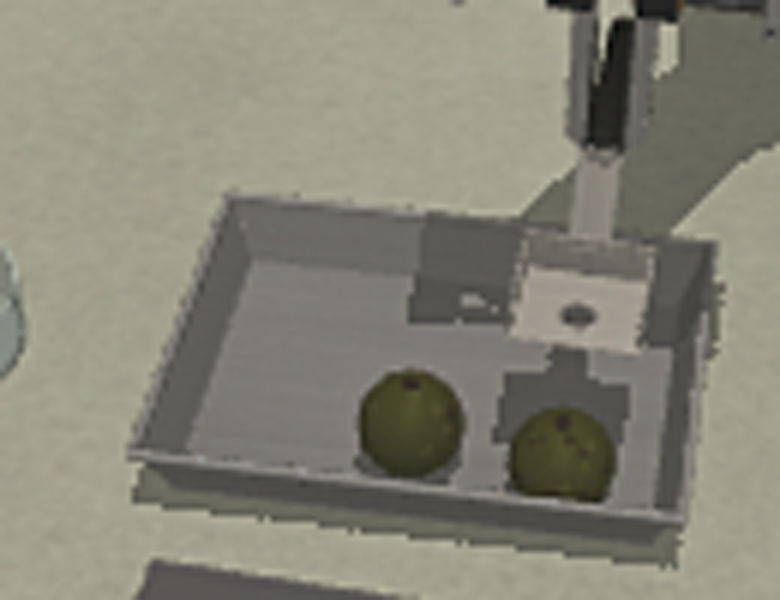

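View pics/c12t.png

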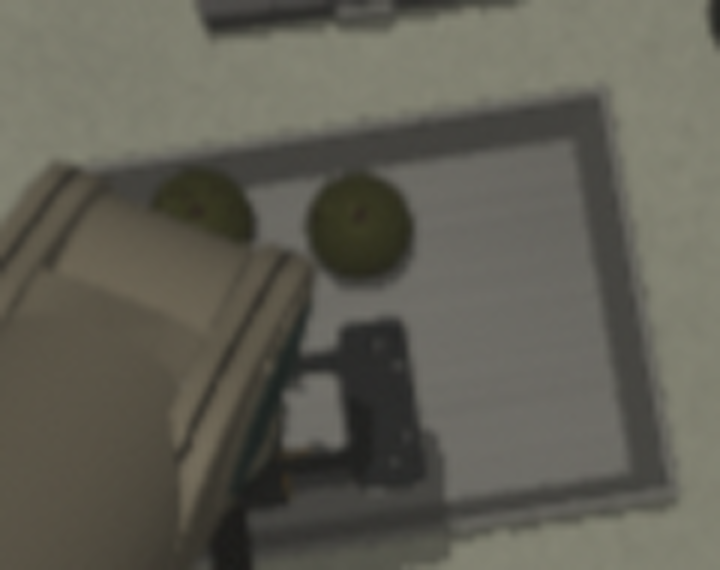

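Call:
jog_arm:
  series:
    - {"jaw": 1,"dx": -0.4,"dy": 0.06,"dz": 1.5,"wx": 0.3,"wy": -0.2,"wz": -0.3}
    - {"jaw": 1,"dx": -0.4,"dy": 0.06,"dz": 2,"wx": 0.3,"wy": -0.2,"wz": -0.3}
    - {"jaw": 1,"dx": -0.4,"dy": 0.06,"dz": 2,"wx": 0.3,"wy": -0.2,"wz": -0.2}
    - {"jaw": 1,"dx": 0,"dy": 0,"dz": 1,"wx": 0,"wy": 0,"wz": 0}
    - {"jaw": 1,"dx": 0,"dy": 0,"dz": 0.4,"wx": 0,"wy": 0,"wz": 0}

```text
time: 20.02
tcp_pos: [480.1, 97.7, 63.4]
eef_rot: [179.8, 0.0, 8.6]
force: [0.1, -0.2, -1.3]
grip_width: 17.5
```

```bash
python3 - <<'E'
from h import *
p,e=st();print(rows(cur(),T(W['L']-60*UX+[0,0,4],9.1,1),1))
E
```

```text
t 20.025 scoop [563.66 110.21  12.98] rpy [-0.18  0.    8.6 ] F [ 0.11 -0.22 -1.29] M [-0.04  0.28  0.  ] g 17.5
(1, [0.31, -0.67, 0.75], [0.18, -1.0, -0.51])
```

Call:
jog_arm:
  series:
    - {"jaw": 1,"dx": 0.15,"dy": -0.45,"dz": 0.2,"wx": 0.2,"wy": -0.5,"wz": -0.5}
    - {"jaw": 1,"dx": 0.1,"dy": -0.25,"dz": 0.3,"wx": 0,"wy": -0.5,"wz": 0}
    - {"jaw": 1,"dx": 0,"dy": 0,"dz": 0.2,"wx": 0,"wy": 0,"wz": 0}

```text
time: 20.4
tcp_pos: [482.8, 105.7, 56.6]
eef_rot: [-180.0, 1.0, 9.1]
force: [-0.1, 0.2, -1.4]
grip_width: 18.1
```

```bash
python3 - <<'E'
from h import *
p,e=st();print("along",(p-W['L'])@UX);print(rows(cur(),T(W['L']-45*UX+[0,0,3.3],9.1,1),3))
E
```

```text
t 20.4 scoop [565.34 119.04   4.81] rpy [0.03 0.95 9.14] F [-0.12  0.15 -1.42] M [-0.03  0.27 -0.1 ] g 18.1
along -59.26271923516625
(3, [0.48, 0.03, 0.04], [-0.01, -0.02, 0.01])
```

Call:
jog_arm:
  series:
    - {"jaw": 1,"dx": 0.4,"dy": 0,"dz": 0.1,"wx": 0,"wy": 0,"wz": 0}
    - {"jaw": 1,"dx": 0.5,"dy": 0,"dz": 0.05,"wx": 0,"wy": 0,"wz": 0}
    - {"jaw": 1,"dx": 0.5,"dy": 0,"dz": 0.02,"wx": 0,"wy": 0,"wz": 0}
    - {"jaw": 1,"dx": 0.5,"dy": 0,"dz": 0.02,"wx": 0,"wy": 0,"wz": 0}
    - {"jaw": 1,"dx": 0.5,"dy": 0,"dz": 0,"wx": 0,"wy": 0,"wz": 0}

```text
time: 21.02
tcp_pos: [505.4, 109.7, 54.8]
eef_rot: [-179.9, 1.2, 9.2]
force: [-4.1, -0.5, 5.9]
grip_width: 17.7
```

```bash
python3 - <<'E'
from h import *
p,e=st();print("along",(p-W['L'])@UX);print(rows(cur(),T(W['L']-15*UX+[0,0,3.3],9.1,1),4))
im=ctrl.snapshot("scene");crop("s",im,190,160,120,90,6,"c13");ballcheck(im,0,0,"")
E
```

```text
t 21.025 scoop [587.76 123.04   2.73] rpy [0.12 1.17 9.15] F [-4.08 -0.55  5.91] M [-0.15  0.92  0.01] g 17.7
along -36.486011012219976
(4, [0.53, 0.03, -0.02], [-0.03, 0.04, 0.01])
t 21.075 scoop [588.85 123.15   2.91] rpy [0.1  1.09 9.16] F [-2.34 -0.27  3.84] M [-0.07  0.74  0.06] g 17.8
[285.84  29.49] 320 [-1269.75  -266.29    31.91] in scoop [-1897.11   -88.65    -7.04]
[264.3   87.08] 115 [-318.56 -146.85   31.91] in scoop [-939.21 -122.11   11.3 ]
[148.59 203.58] 184 [ 645.4  -258.56   31.91] in scoop [  -5.49 -385.79   29.56]
[237.78 220.11] 229 [623.97  42.87  31.91] in scoop [ 21.34 -84.8   29.56]
[263.15 225.51] 208 [621.13 124.62  31.91] in scoop [31.54 -3.63 29.61]
[323.39 256.13] 390 [681.92 320.9   31.91] in scoop [122.78 180.47  31.04]
```

View pics/c13.png

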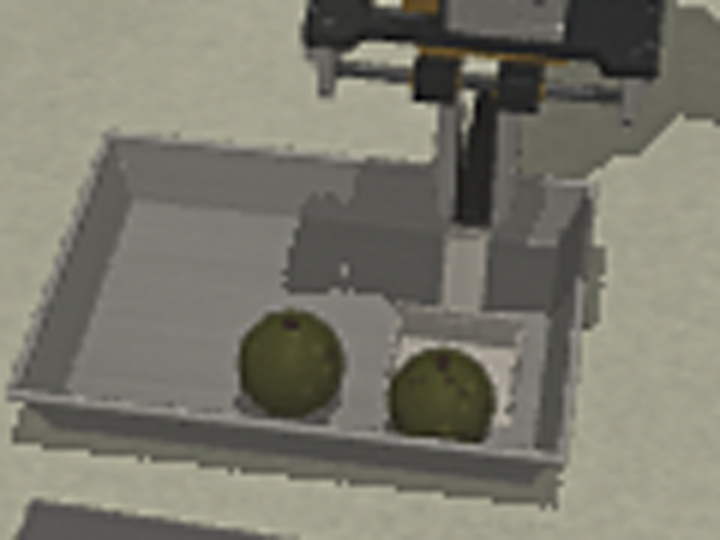

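```bash
python3 - <<'E'
from h import *
p,e=st();R=Ro.from_euler('xyz',e,degrees=True)
b=plane("scene",[[442.5/6+190-.4,401/6+160-.4]],31)[0];print(b,R.inv().apply(b-p))
E
```

```text
t 21.075 scoop [588.85 123.15   2.91] rpy [0.1  1.09 9.16] F [-2.34 -0.27  3.84] M [-0.07  0.74  0.06] g 17.8
[623.83 126.1   31.  ] [34.46 -2.61 28.76]
```

Call:
jog_arm:
  series:
    - {"jaw": 1,"dx": 0.3,"dy": 0.15,"dz": -0.01,"wx": 0,"wy": 0,"wz": 0}
    - {"jaw": 1,"dx": 0.4,"dy": 0,"dz": -0.01,"wx": 0,"wy": 0,"wz": 0}
    - {"jaw": 1,"dx": 0.4,"dy": 0,"dz": -0.01,"wx": 0,"wy": 0,"wz": 0}
    - {"jaw": 1,"dx": 0.4,"dy": 0,"dz": -0.01,"wx": 0,"wy": 0,"wz": 0}
    - {"jaw": 1,"dx": 0.4,"dy": 0,"dz": -0.01,"wx": 0,"wy": 0,"wz": 0}

```text
time: 21.7
tcp_pos: [521.7, 110.8, 55.1]
eef_rot: [-179.8, 1.6, 9.1]
force: [-8.5, -0.6, 9.7]
grip_width: 17.4
```

```bash
python3 - <<'E'
from h import *
p,e=st();print("along",(p-W['L'])@UX);print(rows(cur(),T(W['L']-1*UX+[0,0,3.3],9.1,1),4))
im=ctrl.snapshot("scene");crop("s",im,190,160,120,90,6,"c14");ballcheck(im,0,0,"")
E
```

```text
t 21.7 scoop [603.62 124.23   2.4 ] rpy [0.24 1.61 9.13] F [-8.51 -0.61  9.67] M [-0.25  1.6  -0.05] g 17.4
along -20.635801233246703
(4, [0.48, -0.01, -0.01], [-0.06, 0.15, 0.01])
t 21.75 scoop [604.25 124.23   2.5 ] rpy [0.23 1.57 9.13] F [-7.05 -1.5   9.12] M [-0.26  1.4  -0.  ] g 17.2
[285.33  30.62] 282 [-1245.1   -263.92    31.5 ] in scoop [-1887.6    -89.81   -22.27]
[262.44  90.38] 117 [-279.57 -145.22   31.5 ] in scoop [-915.83 -125.75    4.46]
[148.55 203.84] 192 [ 646.16 -258.35   31.5 ] in scoop [ -20.12 -384.26   29.99]
[237.78 220.11] 229 [623.6   42.73  31.5 ] in scoop [  5.37 -83.42  29.49]
[262.88 225.52] 210 [621.06 123.74  31.5 ] in scoop [15.72 -3.03 29.45]
[323.45 256.13] 388 [681.52 321.06  31.5 ] in scoop [106.7  182.21  31.2 ]
```

View pics/c14.png

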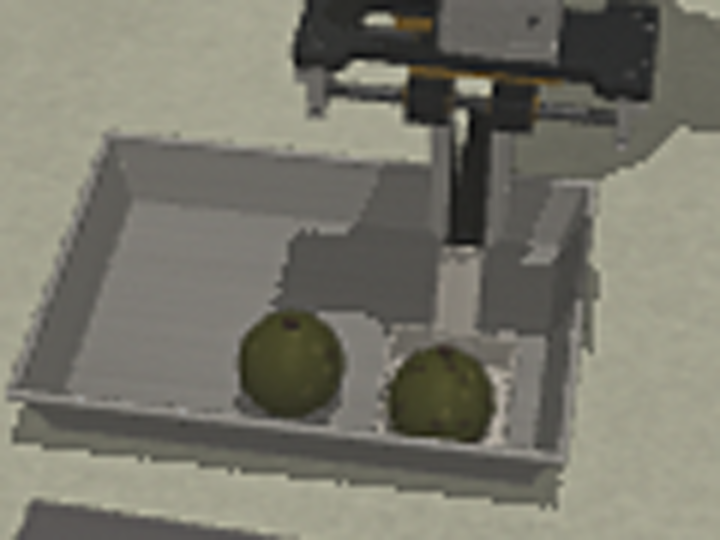

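The ball is entering the pocket (scoop frame about (16,-3)). Continuing the slide.

Call:
jog_arm:
  series:
    - {"jaw": 1,"dx": 0.4,"dy": 0,"dz": -0.03,"wx": 0,"wy": 0.4,"wz": 0}
    - {"jaw": 1,"dx": 0.4,"dy": 0,"dz": -0.03,"wx": 0,"wy": 0.3,"wz": 0}
    - {"jaw": 1,"dx": 0.4,"dy": 0,"dz": 0,"wx": 0,"wy": 0,"wz": 0}
    - {"jaw": 1,"dx": 0.4,"dy": 0,"dz": 0,"wx": 0,"wy": 0,"wz": 0}
    - {"jaw": 1,"dx": 0.3,"dy": 0,"dz": 0,"wx": 0,"wy": 0,"wz": 0}

```text
time: 22.38
tcp_pos: [539.9, 113.3, 54.7]
eef_rot: [-179.8, 1.1, 9.1]
force: [-12.8, -2.0, 11.7]
grip_width: 17.8
```

```bash
python3 - <<'E'
from h import *
p,e=st();print("along",(p-W['L'])@UX)
im=ctrl.snapshot("scene");crop("s",im,190,160,120,90,6,"c15");ballcheck(im,0,0,"")
E
```

```text
t 22.375 scoop [622.29 126.78   2.65] rpy [0.22 1.15 9.14] F [-12.82  -2.02  11.68] M [-0.65  2.78  0.02] g 17.8
along -1.8012760914101345
t 22.425 scoop [622.29 126.68   2.71] rpy [0.23 1.16 9.13] F [-9.51 -1.36  8.38] M [-0.42  1.85  0.08] g 17.3
[284.45  33.43] 272 [-1182.65  -254.85    31.71] in scoop [-1842.82   -90.43    -7.82]
[262.75  93.77] 103 [-243.31 -132.85   31.71] in scoop [-896.2  -118.9    11.39]
[148.56 203.83] 193 [ 646.3  -258.18   31.71] in scoop [ -37.91 -383.69   29.75]
[237.86 220.03] 229 [623.4   42.91  31.71] in scoop [-12.77 -82.78  29.07]
[262.78 225.35] 223 [620.62 123.29  31.71] in scoop [-2.76 -2.97 28.96]
[323.52 256.15] 386 [681.69 321.24  31.71] in scoop [ 88.91 182.79  30.08]
```

View pics/c15.png

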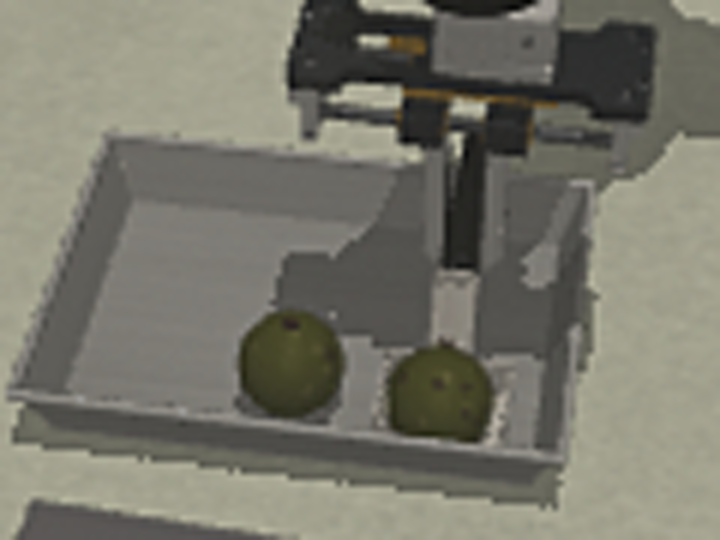

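The walnut is in the pocket at about (-2.8,-3). Lip and wall force is about 10 N. Lift with a slight nose-up tilt.

Call:
jog_arm:
  series:
    - {"jaw": 1,"dx": -0.05,"dy": 0,"dz": -0.1,"wx": 0,"wy": 2,"wz": 0}
    - {"jaw": 1,"dx": -0.1,"dy": 0,"dz": -0.2,"wx": 0,"wy": 2,"wz": 0}
    - {"jaw": 1,"dx": -0.1,"dy": 0,"dz": -0.4,"wx": 0,"wy": 1,"wz": 0}
    - {"jaw": 1,"dx": 0,"dy": 0,"dz": -0.8,"wx": 0,"wy": 0,"wz": 0}
    - {"jaw": 1,"dx": 0,"dy": 0,"dz": -1.2,"wx": 0,"wy": 0,"wz": 0}
    - {"jaw": 1,"dx": 0,"dy": 0,"dz": -1.2,"wx": 0,"wy": 0,"wz": 0}
    - {"jaw": 1,"dx": 0,"dy": 0,"dz": -1.2,"wx": 0,"wy": 0,"wz": 0}
    - {"jaw": 1,"dx": 0,"dy": 0,"dz": -0.6,"wx": 0,"wy": 0,"wz": 0}
    - {"jaw": 1,"dx": 0,"dy": 0,"dz": 0,"wx": 0,"wy": 0,"wz": 0}

```text
time: 23.55
tcp_pos: [536.6, 112.2, 115.8]
eef_rot: [-179.9, -4.2, 9.2]
force: [-0.9, 0.2, -1.8]
grip_width: 17.9
```

```bash
python3 - <<'E'
from h import *
im=ctrl.snapshot("scene");cv2.imwrite("pics/s16.png",im[...,::-1]);crop("s",im,190,140,120,90,6,"c16");ballcheck(im,0,0,"")
# dish B in scene
crop("s",im,310,190,90,60,8,"c16d")
E
```

```text
t 23.6 scoop [623.18 126.32  71.3 ] rpy [ 0.13 -4.13  9.15] F [-0.35  0.14 -2.14] M [-0.06  0.38 -0.01] g 17.7
[278.66  19.13] 130 [-1251.28  -318.38   100.3 ] in scoop [-1914.26  -140.56   167.49]
[307.36  17.  ] 287 [-1373.56  -140.1    100.3 ] in scoop [-2006.38    54.92   173.7 ]
[148.53 203.84] 191 [ 708.07 -209.17  100.3 ] in scoop [  32.46 -344.66   27.49]
[263.55 209.05] 257 [619.95 123.09 100.3 ] in scoop [-1.6  -2.61 29.2 ]
[237.85 220.14] 229 [687.47  66.44 100.3 ] in scoop [ 55.9  -69.29  25.19]
[323.46 256.11] 387 [740.29 320.75 100.3 ] in scoop [148.25 173.37  18.  ]
```

View pics/c16.png

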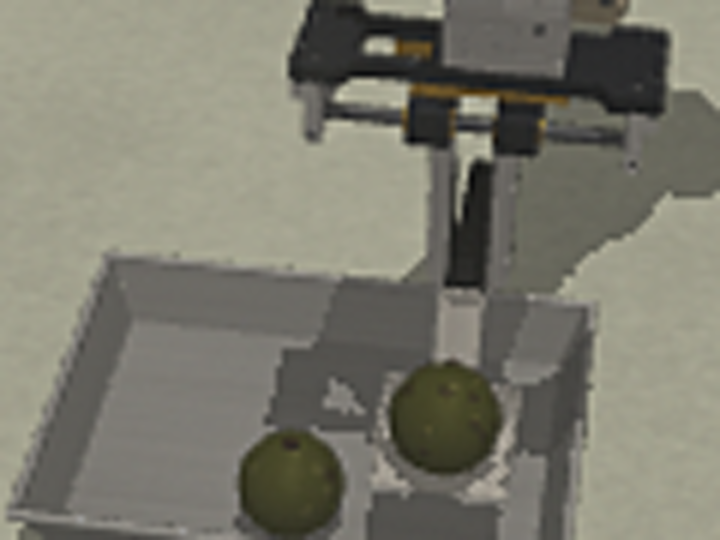

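View pics/c16d.png

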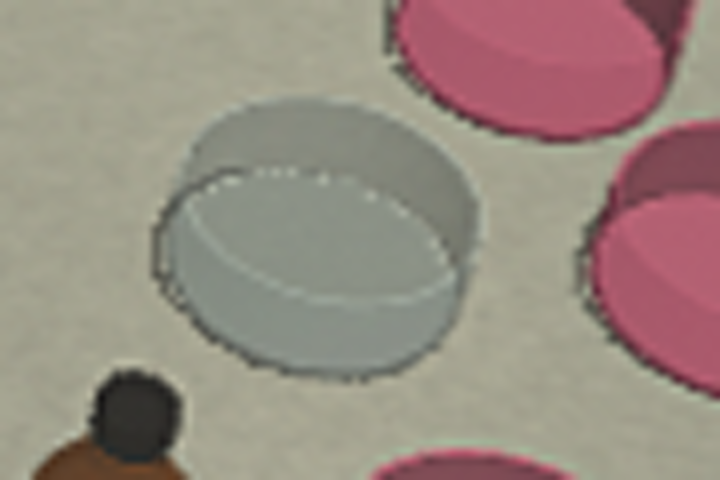

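```bash
python3 - <<'E'
from h import *
print(plane("scene",[[331/8+310-.4,199/8+190-.4]],45),plane("scene",[[310/8+310-.4,276/8+190-.4]],2))
D=np.array([497,367,0.]); 
a=overdish(D,30,-4,68); print(a[0]); print(rows(cur(),a,13))
E
```

```text
[[499.61 376.05  45.  ]] [[500.   376.04   2.  ]]
[384.63 302.12 110.85]
(13, [-0.64, -1.77, -0.01], [0.1, -0.01, -1.6])
```

Call:
jog_arm:
  series:
    - {"jaw": 1,"dx": -0.2,"dy": -0.5,"dz": 0,"wx": 0,"wy": 0,"wz": -0.5}
    - {"jaw": 1,"dx": -0.4,"dy": -1.1,"dz": 0,"wx": 0,"wy": 0,"wz": -1}
    - {"jaw": 1,"dx": -0.6,"dy": -1.6,"dz": 0,"wx": 0.1,"wy": 0,"wz": -1.5}
    - {"jaw": 1,"dx": -0.77,"dy": -2.1,"dz": 0,"wx": 0.1,"wy": 0,"wz": -1.9}
    - {"jaw": 1,"dx": -0.77,"dy": -2.1,"dz": 0,"wx": 0.1,"wy": 0,"wz": -1.9}
    - {"jaw": 1,"dx": -0.77,"dy": -2.1,"dz": 0,"wx": 0.1,"wy": 0,"wz": -1.9}
    - {"jaw": 1,"dx": -0.77,"dy": -2.1,"dz": 0,"wx": 0.1,"wy": 0,"wz": -1.9}
    - {"jaw": 1,"dx": -0.77,"dy": -2.1,"dz": 0,"wx": 0.1,"wy": 0,"wz": -1.9}
    - {"jaw": 1,"dx": -0.77,"dy": -2.1,"dz": 0,"wx": 0.1,"wy": 0,"wz": -1.9}
    - {"jaw": 1,"dx": -0.77,"dy": -2.1,"dz": 0,"wx": 0.1,"wy": 0,"wz": -1.9}
    - {"jaw": 1,"dx": -0.6,"dy": -1.6,"dz": 0,"wx": 0.1,"wy": 0,"wz": -1.5}
    - {"jaw": 1,"dx": -0.4,"dy": -1.1,"dz": 0,"wx": 0,"wy": 0,"wz": -1}
    - {"jaw": 1,"dx": -0.2,"dy": -0.5,"dz": 0,"wx": 0,"wy": 0,"wz": -0.5}
    - {"jaw": 1,"dx": 0,"dy": 0,"dz": 0,"wx": 0,"wy": 0,"wz": 0}

```text
time: 25.35
tcp_pos: [380.6, 301.6, 107.1]
eef_rot: [179.9, -3.7, 30.3]
force: [0.4, -0.7, -1.9]
grip_width: 17.4
```

```bash
sed -i 's/DB=np.array(\[492.5,368,0\])/DB=np.array([496,372.,0])/' h.py; python3 - <<'E'
from h import *
p,e=st();a=overdish(DB,30,0,64);print(rows(cur(),a,5))
im=ctrl.snapshot("scene");crop("s",im,260,130,130,100,6,"c17")
E
```

```text
t 25.35 scoop [456.24 345.72  62.21] rpy [-0.09 -3.68 30.34] F [ 0.43 -0.72 -1.86] M [-0.13  0.33  0.04] g 17.4
(5, [0.18, -0.07, -0.14], [0.02, -0.74, 0.07])
```

View pics/c17.png

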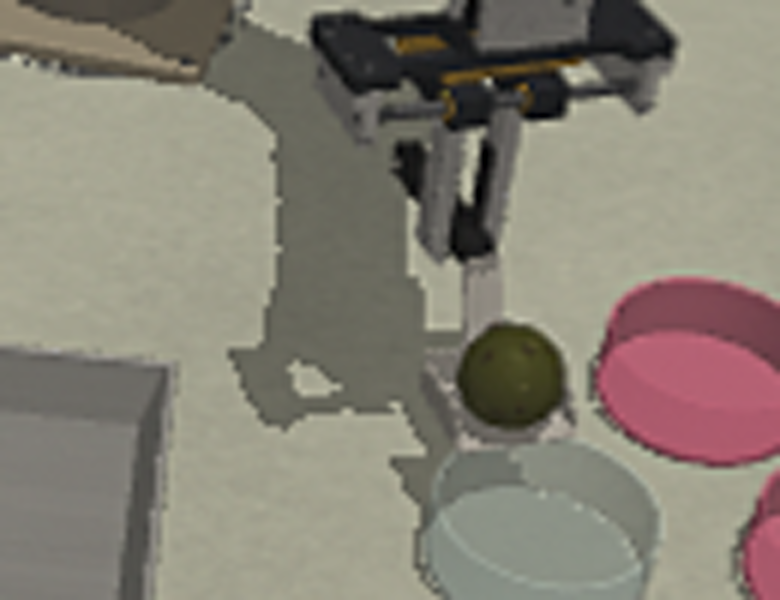

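Call:
jog_arm:
  series:
    - {"jaw": 1,"dx": 0.2,"dy": -0.07,"dz": -0.1,"wx": 0,"wy": -0.7,"wz": 0}
    - {"jaw": 1,"dx": 0.25,"dy": -0.07,"dz": -0.15,"wx": 0,"wy": -1,"wz": 0}
    - {"jaw": 1,"dx": 0.25,"dy": -0.07,"dz": -0.15,"wx": 0,"wy": -1,"wz": 0}
    - {"jaw": 1,"dx": 0.2,"dy": -0.07,"dz": -0.15,"wx": 0,"wy": -1,"wz": 0}
    - {"jaw": 1,"dx": 0.25,"dy": 0,"dz": -0.3,"wx": 0,"wy": -2,"wz": 0}
    - {"jaw": 1,"dx": 0.34,"dy": 0,"dz": -0.5,"wx": 0,"wy": -3.5,"wz": 0}
    - {"jaw": 1,"dx": 0.34,"dy": 0,"dz": -0.5,"wx": 0,"wy": -3.5,"wz": 0}
    - {"jaw": 1,"dx": 0.2,"dy": 0,"dz": -0.3,"wx": 0,"wy": -2,"wz": 0}
    - {"jaw": 1,"dx": 0,"dy": 0,"dz": 0,"wx": 0,"wy": 0,"wz": 0}

```text
time: 26.52
tcp_pos: [404.2, 312.0, 129.7]
eef_rot: [179.6, 11.4, 29.7]
force: [0.1, -0.3, -2.4]
grip_width: 17.3
```

```bash
python3 - <<'E'
from h import *
p,e=st();R=Ro.from_euler('xyz',e,degrees=True);print("lip",Ro.from_euler('z',-30,degrees=True).apply(p+R.apply([22,0,0])-DB))
print(rows(cur(),overdish(DB,30,30,46),6))
im=ctrl.snapshot("scene");crop("s",im,260,130,130,100,6,"c18")
E
```

```text
t 26.525 scoop [467.63 347.85  63.53] rpy [-0.39 11.44 29.74] F [ 0.08 -0.26 -2.41] M [-0.02  0.    0.01] g 17.3
lip [-15.08  -6.83  59.17]
(6, [0.28, -0.1, -0.33], [0.05, -3.09, -0.05])
```

View pics/c18.png

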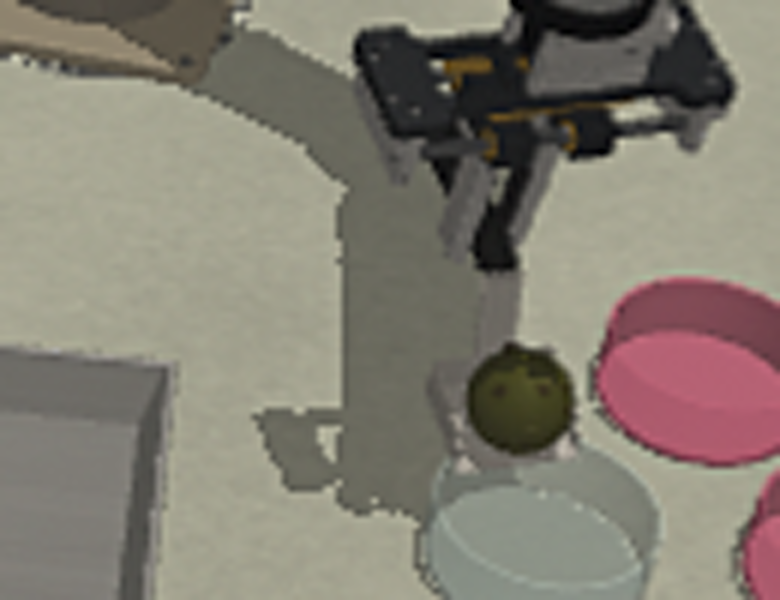

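Call:
jog_arm:
  series:
    - {"jaw": 1,"dx": 0.3,"dy": -0.12,"dz": -0.33,"wx": 0,"wy": -3,"wz": 0}
    - {"jaw": 1,"dx": 0.3,"dy": -0.12,"dz": -0.33,"wx": 0,"wy": -3,"wz": 0}
    - {"jaw": 1,"dx": 0.3,"dy": -0.1,"dz": -0.33,"wx": 0,"wy": -3,"wz": 0}
    - {"jaw": 1,"dx": 0.3,"dy": -0.1,"dz": -0.33,"wx": 0,"wy": -2.5,"wz": 0}
    - {"jaw": 1,"dx": 0.3,"dy": -0.1,"dz": -0.33,"wx": 0,"wy": -2.5,"wz": 0}
    - {"jaw": 1,"dx": 0.3,"dy": -0.1,"dz": -0.33,"wx": 0,"wy": -2.5,"wz": 0}
    - {"jaw": 1,"dx": 0,"dy": 0,"dz": 0,"wx": 0,"wy": 0,"wz": 0}
    - {"jaw": 1,"dx": 0,"dy": 0,"dz": 0,"wx": 0,"wy": 0,"wz": 0}

```text
time: 27.58
tcp_pos: [418.2, 327.4, 142.8]
eef_rot: [179.6, 28.4, 29.4]
force: [-0.1, 0.1, -1.5]
grip_width: 17.6
```

```bash
python3 - <<'E'
from h import *
p,e=st()
im=ctrl.snapshot("scene");crop("s",im,260,130,130,120,5,"c19")
c=cur()
a=T(p+[0,0,45],e[2],10); b=T(np.array([480,200,110]),0,0); d=T(np.array([495,-392,75]),-3); m=T(np.array([590,-80,110]),0,0)
print(rows(c,a,4),rows(a,b,6),rows(b,m,7),rows(m,d,9))
E
```

```text
t 27.575 scoop [462.23 351.84  58.27] rpy [-0.36 28.36 29.41] F [-0.06  0.08 -1.49] M [ 0.24 -0.34  0.05] g 17.6
(4, [-0.79, 0.01, -0.36], [0.09, 4.59, 0.02]) (6, [-0.59, 1.84, 0.19], [0.43, 1.63, 4.89]) (7, [1.57, 4.0, 0.0], [0.0, 0.0, 0.0]) (9, [-0.97, 3.44, 0.39], [0.0, -0.0, 0.33])
```

View pics/c19.png

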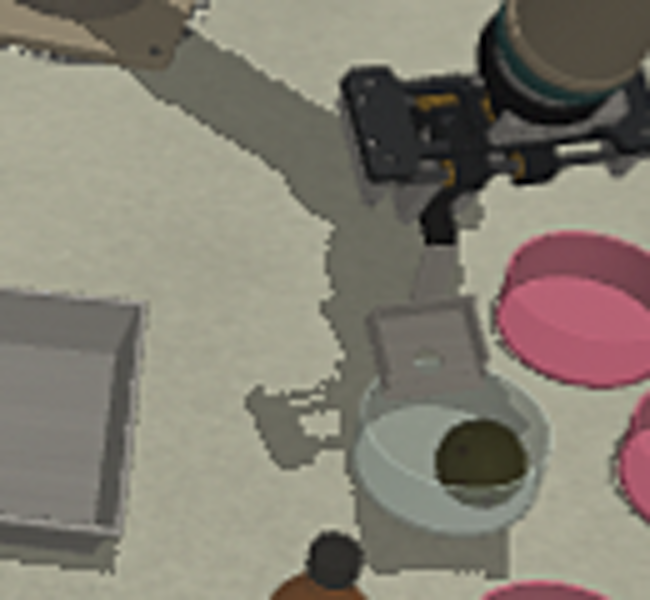

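The second walnut is in its dish (scene about (356,222)). I clear upwards and carry the scoop back to the mat.

Call:
jog_arm:
  series:
    - {"jaw": 1,"dx": -0.8,"dy": 0,"dz": -0.6,"wx": 0,"wy": 4.6,"wz": 0}
    - {"jaw": 1,"dx": -0.8,"dy": 0,"dz": -0.5,"wx": 0,"wy": 4.6,"wz": 0}
    - {"jaw": 1,"dx": -0.8,"dy": 0,"dz": -0.5,"wx": 0,"wy": 4.6,"wz": 0}
    - {"jaw": 1,"dx": -0.8,"dy": 0,"dz": -0.5,"wx": 0,"wy": 4.6,"wz": 0}
    - {"jaw": 1,"dx": -0.6,"dy": 1.5,"dz": 0,"wx": 0.4,"wy": 1.6,"wz": 4.9}
    - {"jaw": 1,"dx": -0.6,"dy": 1.85,"dz": 0,"wx": 0.4,"wy": 1.6,"wz": 4.9}
    - {"jaw": 1,"dx": -0.6,"dy": 1.85,"dz": 0,"wx": 0.4,"wy": 1.6,"wz": 4.9}
    - {"jaw": 1,"dx": -0.6,"dy": 1.85,"dz": 0,"wx": 0.4,"wy": 1.6,"wz": 4.9}
    - {"jaw": 1,"dx": -0.6,"dy": 1.85,"dz": 0,"wx": 0.4,"wy": 1.6,"wz": 4.9}
    - {"jaw": 1,"dx": -0.6,"dy": 1.85,"dz": 0,"wx": 0.4,"wy": 1.6,"wz": 4.9}

```text
time: 28.88
tcp_pos: [387.7, 199.8, 181.4]
eef_rot: [-179.6, -0.8, -0.8]
force: [0.1, -0.7, -1.1]
grip_width: 17.6
```

```bash
python3 - <<'E'
from h import *
p,e=st(); c=cur()
d=T(np.array([488,-393,75]),-3); m=T(np.array([580,-80,110]),0,0)
print(rows(c,m,8),rows(m,d,9))
print(ctrl.state()["joint_positions"])
E
```

```text
t 28.875 scoop [472.85 199.03 132.15] rpy [ 0.41 -0.79 -0.76] F [ 0.13 -0.68 -1.12] M [-0.02  0.3  -0.02] g 17.6
(8, [1.37, 3.49, 0.26], [-0.05, -0.1, -0.09]) (9, [-0.94, 3.45, 0.39], [0.0, -0.0, 0.33])
[-67.64  29.06  53.2  122.73 -34.67  43.42 -82.66]
```

Call:
jog_arm:
  series:
    - {"jaw": 1,"dx": 1.4,"dy": 3.5,"dz": 0.2,"wx": 0,"wy": -0.1,"wz": 0}
    - {"jaw": 1,"dx": 1.4,"dy": 3.5,"dz": 0.2,"wx": 0,"wy": -0.1,"wz": 0}
    - {"jaw": 1,"dx": 1.4,"dy": 3.5,"dz": 0.2,"wx": 0,"wy": -0.1,"wz": 0}
    - {"jaw": 1,"dx": 1.4,"dy": 3.5,"dz": 0.2,"wx": 0,"wy": -0.1,"wz": 0}
    - {"jaw": 1,"dx": 1.4,"dy": 3.5,"dz": 0.2,"wx": 0,"wy": -0.1,"wz": 0}
    - {"jaw": 1,"dx": 1.4,"dy": 3.5,"dz": 0.2,"wx": 0,"wy": -0.1,"wz": 0}
    - {"jaw": 1,"dx": 1.4,"dy": 3.5,"dz": 0.2,"wx": 0,"wy": -0.1,"wz": 0}
    - {"jaw": 1,"dx": 1.4,"dy": 3.5,"dz": 0.2,"wx": 0,"wy": -0.1,"wz": 0}

```text
time: 29.88
tcp_pos: [490.1, -86.4, 164.7]
eef_rot: [-179.0, 0.1, -0.5]
force: [-0.2, -0.1, -1.4]
grip_width: 17.8
```

```bash
python3 - <<'E'
from h import *
p,e=st(); c=cur()
d=T(np.array([488,-393,90]),-3)
print(rows(c,d,9))
E
```

```text
t 29.875 scoop [574.51 -86.25 114.08] rpy [ 0.99  0.14 -0.5 ] F [-0.18 -0.13 -1.44] M [0.   0.18 0.01] g 17.8
(9, [-0.87, 3.39, 0.24], [-0.11, 0.02, 0.28])
```

Call:
jog_arm:
  series:
    - {"jaw": 1,"dx": -0.87,"dy": 3.4,"dz": 0.2,"wx": -0.1,"wy": 0,"wz": 0.3}
    - {"jaw": 1,"dx": -0.87,"dy": 3.4,"dz": 0.2,"wx": -0.1,"wy": 0,"wz": 0.3}
    - {"jaw": 1,"dx": -0.87,"dy": 3.4,"dz": 0.2,"wx": -0.1,"wy": 0,"wz": 0.3}
    - {"jaw": 1,"dx": -0.87,"dy": 3.4,"dz": 0.2,"wx": -0.1,"wy": 0,"wz": 0.3}
    - {"jaw": 1,"dx": -0.87,"dy": 3.4,"dz": 0.2,"wx": -0.1,"wy": 0,"wz": 0.3}
    - {"jaw": 1,"dx": -0.87,"dy": 3.4,"dz": 0.2,"wx": -0.1,"wy": 0,"wz": 0.3}
    - {"jaw": 1,"dx": -0.87,"dy": 3.4,"dz": 0.2,"wx": -0.1,"wy": 0,"wz": 0.3}
    - {"jaw": 1,"dx": -0.87,"dy": 2.8,"dz": 0.2,"wx": -0.1,"wy": 0,"wz": 0.3}
    - {"jaw": 1,"dx": -0.6,"dy": 1.5,"dz": 0.2,"wx": -0.1,"wy": 0,"wz": 0.2}
    - {"jaw": 1,"dx": 0,"dy": 0,"dz": 0,"wx": 0,"wy": 0,"wz": 0}

```text
time: 31.12
tcp_pos: [398.1, -371.6, 146.3]
eef_rot: [-179.8, -0.1, -3.4]
force: [0.5, 0.8, -0.5]
grip_width: 17.9
```

```bash
python3 - <<'E'
from h import *
p,e=st()
print(rows(cur(),T(np.array([488,-393,20]),-3),4))
im=ctrl.snapshot("scene");crop("s",im,90,90,110,100,6,"c20")
E
```

```text
t 31.125 scoop [ 482.47 -376.51   95.97] rpy [ 0.21 -0.07 -3.42] F [ 0.49  0.78 -0.49] M [0.01 0.24 0.  ] g 17.9
(4, [0.16, 0.42, 1.9], [-0.05, -0.02, -0.11])
```

View pics/c20.png

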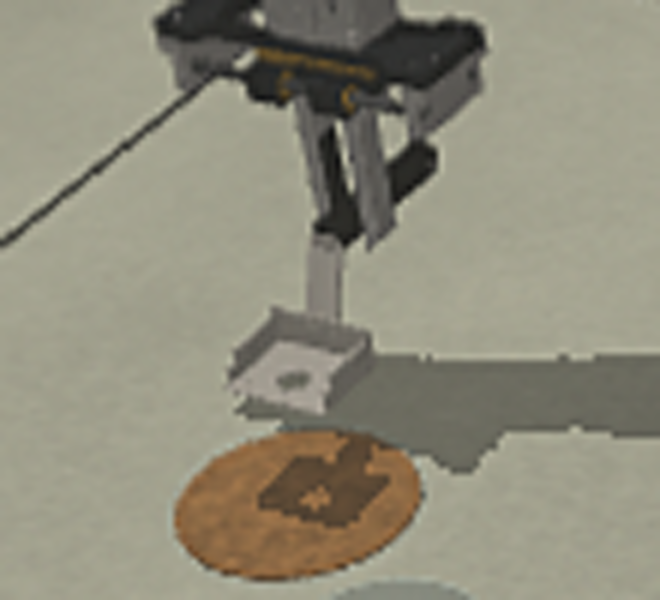

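Call:
jog_arm:
  series:
    - {"jaw": 1,"dx": 0.15,"dy": 0.4,"dz": 1.5,"wx": 0,"wy": 0,"wz": 0}
    - {"jaw": 1,"dx": 0.15,"dy": 0.4,"dz": 2,"wx": 0,"wy": 0,"wz": 0}
    - {"jaw": 1,"dx": 0.1,"dy": 0.4,"dz": 2,"wx": 0,"wy": 0,"wz": 0}
    - {"jaw": 1,"dx": 0,"dy": 0.2,"dz": 1.2,"wx": 0,"wy": 0,"wz": 0}
    - {"jaw": 1,"dx": 0,"dy": 0,"dz": 0.3,"wx": 0,"wy": 0,"wz": 0}
    - {"jaw": 1,"dx": 0,"dy": 0,"dz": 0,"wx": 0,"wy": 0,"wz": 0}

```text
time: 31.92
tcp_pos: [403.8, -380.9, 69.3]
eef_rot: [-179.5, 0.0, -3.0]
force: [0.5, -1.2, -2.1]
grip_width: 17.8
```

```bash
python3 - <<'E'
from h import *
p,e=st()
print(rows(cur(),T(np.array([488,-393,4.6]),-3),2))
E
```

```text
t 31.925 scoop [ 488.21 -384.96   18.86] rpy [ 0.51  0.03 -3.04] F [ 0.48 -1.21 -2.06] M [0.02 0.22 0.02] g 17.8
(2, [0.01, 0.39, 0.71], [-0.25, 0.01, -0.02])
```

Call:
jog_arm:
  series:
    - {"jaw": 1,"dx": 0,"dy": 0.5,"dz": 0.4,"wx": -0.25,"wy": 0,"wz": 0}
    - {"jaw": 1,"dx": 0,"dy": 0.3,"dz": 0.4,"wx": -0.25,"wy": 0,"wz": 0}
    - {"jaw": 1,"dx": 0,"dy": 0,"dz": 0.3,"wx": 0,"wy": 0,"wz": 0}
    - {"jaw": 1,"dx": 0,"dy": 0,"dz": 0,"wx": 0,"wy": 0,"wz": 0}

```text
time: 32.42
tcp_pos: [404.1, -390.2, 58.8]
eef_rot: [179.9, -0.1, -3.0]
force: [0.1, 0.7, -1.3]
grip_width: 17.8
```

```bash
python3 - <<'E'
from h import *
p,e=st()
print(rows(cur(),T(np.array([488,-393,4.2]),-3),1))
E
```

```text
t 32.425 scoop [ 488.51 -394.82    8.55] rpy [-0.13 -0.09 -3.04] F [ 0.06  0.66 -1.34] M [ 0.01  0.23 -0.05] g 17.8
(1, [-0.05, -0.16, 0.42], [0.13, -0.09, -0.04])
```

Call:
jog_arm:
  series:
    - {"jaw": 1,"dx": 0,"dy": 0,"dz": 0.2,"wx": 0.1,"wy": 0,"wz": 0}
    - {"jaw": 1,"dx": 0,"dy": 0,"dz": 0.15,"wx": 0,"wy": 0,"wz": 0}
    - {"jaw": 1,"dx": 0,"dy": 0,"dz": 0.1,"wx": 0,"wy": 0,"wz": 0}
    - {"jaw": 1,"dx": 0,"dy": 0,"dz": 0,"wx": 0,"wy": 0,"wz": 0}

```text
time: 32.92
tcp_pos: [404.2, -390.2, 54.4]
eef_rot: [180.0, -0.1, -3.0]
force: [0.0, -0.1, -0.2]
grip_width: 17.8
```

```bash
python3 - <<'E'
from h import *
p,e=st()
E
```

```text
t 32.925 scoop [ 488.7  -394.74    4.18] rpy [-0.03 -0.12 -3.03] F [ 0.03 -0.12 -0.15] M [0.13 0.18 0.02] g 17.8
```

The force has dropped to about zero, so the scoop rests on the mat. Releasing.

Call:
jog_arm:
  series:
    - {"jaw": 1,"dx": 0,"dy": 0,"dz": 0.02,"wx": 0,"wy": 0,"wz": 0}
    - {"jaw": 0.7,"dx": 0,"dy": 0,"dz": 0,"wx": 0,"wy": 0,"wz": 0}
    - {"jaw": 0.5,"dx": 0,"dy": 0,"dz": 0,"wx": 0,"wy": 0,"wz": 0}
    - {"jaw": 0.4,"dx": 0,"dy": 0,"dz": 0,"wx": 0,"wy": 0,"wz": 0}
    - {"jaw": 0.4,"dx": 0,"dy": 0,"dz": 0,"wx": 0,"wy": 0,"wz": 0}
    - {"jaw": 0.4,"dx": 0,"dy": 0,"dz": 0,"wx": 0,"wy": 0,"wz": 0}

```text
time: 33.67
tcp_pos: [404.7, -390.8, 54.6]
eef_rot: [179.9, -0.2, -3.0]
force: [-0.2, -0.2, 1.4]
grip_width: 56.3
```

```bash
python3 - <<'E'
from h import *
p,e=st()
im=ctrl.snapshot("scene");crop("s",im,90,90,110,100,6,"c21")
E
```

```text
t 33.675 scoop [ 489.25 -395.36    4.51] rpy [-0.09 -0.18 -3.03] F [-0.2  -0.23  1.38] M [ 0.02  0.12 -0.06] g 56.3
```

View pics/c21.png

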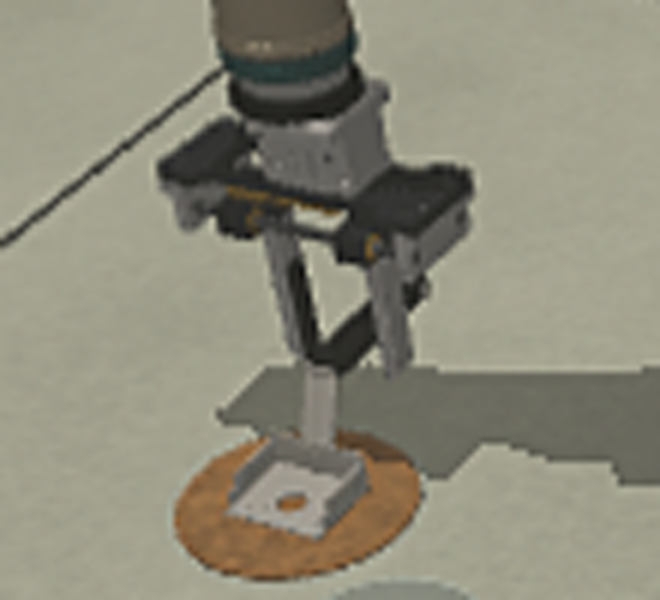

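The scoop stands on the mat with the jaws clear of the handle. Retreating straight up, slowly at first.

Call:
jog_arm:
  series:
    - {"jaw": 0.1,"dx": 0,"dy": 0,"dz": -0.6,"wx": 0,"wy": 0,"wz": 0}
    - {"jaw": 0.1,"dx": 0,"dy": 0,"dz": -1,"wx": 0,"wy": 0,"wz": 0}
    - {"jaw": 0.1,"dx": 0,"dy": 0,"dz": -1,"wx": 0,"wy": 0,"wz": 0}
    - {"jaw": 0.1,"dx": 0,"dy": 0,"dz": -1.5,"wx": 0,"wy": 0,"wz": 0}
    - {"jaw": 0.1,"dx": 0,"dy": 0,"dz": -2,"wx": 0,"wy": 0,"wz": 0}
    - {"jaw": 0.1,"dx": 0,"dy": 0,"dz": -2.5,"wx": 0,"wy": 0,"wz": 0}
    - {"jaw": 0.1,"dx": 0,"dy": 0,"dz": -2.5,"wx": 0,"wy": 0,"wz": 0}
    - {"jaw": 0.1,"dx": 0,"dy": 0,"dz": -1,"wx": 0,"wy": 0,"wz": 0}
    - {"jaw": 0.1,"dx": 0,"dy": 0,"dz": 0,"wx": 0,"wy": 0,"wz": 0}

```text
time: 34.85
tcp_pos: [404.4, -391.1, 185.1]
eef_rot: [179.8, -0.3, -3.1]
force: [-0.4, -0.4, 0.3]
grip_width: 84.7
```

```bash
python3 - <<'E'
from h import *
s=ctrl.state();print(s["time"],s["tcp_pos"],s["force"])
im=ctrl.snapshot("scene");crop("s",im,80,120,320,165,2.5,"c22")
im2=ctrl.snapshot("top");crop("t",im2,80,70,360,220,2.2,"c22t")
E
```

```text
34.85 [ 404.45 -391.13  185.06] [-0.36 -0.4   0.25]
```

View pics/c22.png

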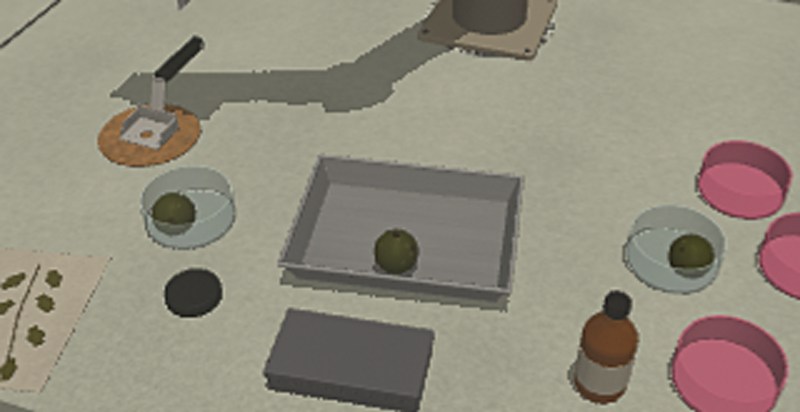

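View pics/c22t.png

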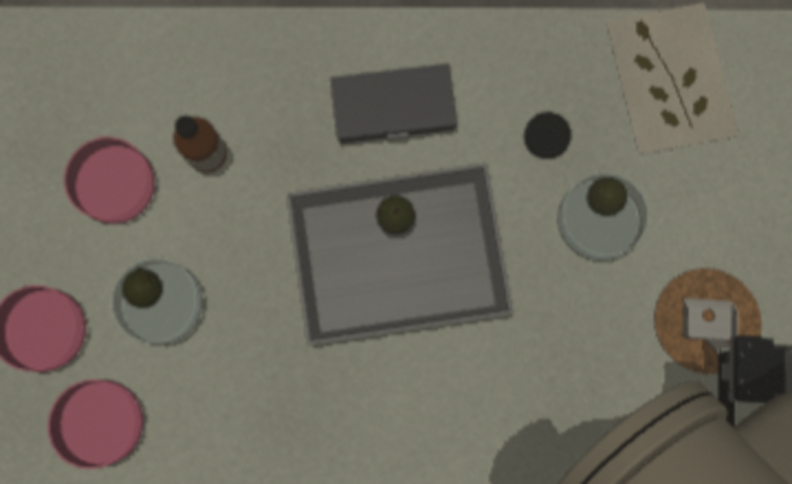

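Both pictures show one walnut in each clear dish, the third in the pan, and the scoop upright on the mat. The bottle, slide box and cap look unmoved, and the arm is clear. Handing in.

```bash
python3 -c "
from bench import ctrl
print(ctrl.close_job())"
```

```text
the job is handed in; nothing more can be done
None
```

The job is handed in: each clear dish holds one walnut, tipped from the scoop just above the rim. The third walnut is still in the pan, and the scoop stands upright on its mat with the gripper open and clear. It took about 35 s of the 72 s allowed.

- **Last checks:** the final pictures from both cameras showed this, with the bottle, slide box, dust cap and pink dishes looking unmoved. The largest wrist force I read was about 17 N, while the scoop slid along the pan.
- **What disagreed:** the two cameras placed the dishes about 10 mm apart, so I aimed at the mean, and both walnuts landed inside. The scoop stands about 6 mm further back on the mat than it started, closer to the middle.

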